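Feel for the hidden slot and unlock the weight safe

ROBOT

A 6-joint arm with a two-finger parallel gripper is mounted at the origin on the work surface; the furniture and walls round the work are solid. World frame = base frame: x ahead of the robot, y to its left, z up, the work surface at z = 0. Lengths are in m, angles in rad, forces in N, time in s.
With the tool pointing down it reaches from about 0.25 to 0.725 m from the base axis. Payload 4 kg.
Tool frame: the origin (TCP) lies midway between the tips of the shut fingers; the grasp point (between the pads) lies 19 mm behind it (bot.grasp_offset is the distance from the TCP to the grasp point, in m); z points along the fingers, y is the direction in which the jaws open and shut (so a half turn about z gives the same grasp; the last joint's range is limited). The gripper opens to 85 mm and grips with 20 to 120 N. Pads are 22 mm wide; open, the fingers measure 114 mm over their backs; the gripper's body (76 mm by 85 mm) begins 54 mm behind the grasp point. The pads swing forward as they close: fully open they stand 13 mm farther back than shut.
Start: joints at [-1.321, 0.241, 0.005, 1.335, 0, 1.571], TCP at [0.124, -0.484, 0.197] pointing down, gripper open.
Joint ranges: [-2.72, 2.72], [-1.05, 1.87], [-1.09, 1.28], [-1.99, 2.15], [-1.42, 1.44], [-3.14, 3.14]. Speed limits (rad/s): [2.79, 2.79, 3.14, 3.14, 3.14, 3.14].

INTERFACE

Orientations are given as a unit quaternion [x, y, z, w].
In Python, from workcell import sensors, optics, bot gives the robot as it stands.
- The arm moves only by the tool apply_moves, never from a script. Its argument "plan" is one flat list of numbers, 6 for each row, row after row: the shift along the tool's x, y, z in m, then the turn, a rotation vector about the tool's x, y, z in rad. In form: [tx, ty, tz, ax, ay, az, tx, ty, tz, ax, ay, az, ...]. A call has 1 to 12 rows; each row is the pose to reach, as a shift and turn from the pose commanded when the call began, along the tool's axes at that moment; what a row does not reach only later rows make up. A row lasts 1/12 s, in which the tool goes at most 41.7 mm and 7.16 degrees, less where a joint would pass 70% of its speed; a pose out of reach is approached as far as the arm can. A call with a gripper value outside its range is refused whole. "grip" is the finger opening in m, from 0 to 0.0854, set as the call begins (left out, the last holds). The fingers move at their own pace and stop on an object; the grip force is fixed at half the most. Time passes only in rows, so rows that repeat a pose let the fingers close. It gives the time, the measured TCP pose, the force and the opening at its end, in the units of the state.
- sensors.get_obs(): the state, without advancing time (a new reading comes with each control period).
- optics.camera(name): name is "scene" or "top" or "wrist"; returns a dict with "pixels" (480x640x3 uint8, red, green, blue), "fx", "fy", "cx", "cy" (pixels), "k1" (the pictures are not rectified: a ray, as slopes to the right and down, at radius r is drawn at 1 + k1 r^2 times it, then the intrinsics apply), "pose" (4x4, takes a point from camera to world coordinates); the wrist camera has in their place "tool_from_camera" (4x4, takes a point from camera to tool coordinates, whose origin is the TCP and whose axes are the flange's). Camera axes: x right, y up, looking along -z (the intrinsics and any distortion apply to the point x, -y, -z); pixel columns grow to the right and rows downward; lengths in m; the calibration is good to about 2 mm. A picture is of the moment at which its call begins: read the wrist's pose just before it. There is no depth.
- bot.job_done(): hands the job in, once; it reports no verdict.
The state is a dict: "clock": time; "joint_pos": joint angles; "joint_vel": joint speeds; "tau": joint torques, N m; "eef_pos": TCP position; "tool_rot": TCP orientation; "ft_force": force on the tool from outside, world axes, zero at the start; "ft_torque": the same for the moment, N m; "grip_width": finger opening in m.
Only numpy, scipy, OpenCV 4.12 (cv2) and the standard library are available. Lean on these libraries where they do the work, as an engineer would, in place of code of your own. Each camera call takes 0.05 s, during which the arm holds its last target.

TASK

Free the lid of the small grey weight safe: take the red T-handled key out of its wooden stand, lower it into the round bore of the lock, press lightly and turn it gently back and forth until you feel its blade drop into the hidden slot. Push it home and turn it clockwise (seen from above) until the brass bolt stands in the middle, clear of both its keepers, then let go and leave the key standing in the lock. Never push hard, keep the gripper itself off the safe and its bolt, and leave the weights and the vial where they are.

Things in the scene. Friction and masses are not known exactly. Their poses are not given: they have to be found in the camera images.
- safe: fixed grey steel box 112 x 152 x 50 mm with a dark steel lock case 56 x 56 x 45 mm on the middle of its lid (case top 95 mm above the underside). Origin: centre of the underside, z up. A double bolt and its two keepers lie on the lid, one at +y and one at -y of the case. Contact forces of the key on the safe, lock or bolt must stay under 20 N; do not push on it with the gripper
- lock_mouth (a point): centre of the mouth of the lock's upright bore, level with the case top; axes as the safe's. The bore is 24 mm wide with a 3 mm chamfer and goes right down the case; a thin black bristle seal 7 mm down hides the works and offers no resistance
- lock_works (a point): point on the bore's axis 17 mm below the mouth, near the top of a hidden round insert. The insert's top lies 12 to 22 mm below the mouth (unknown); it is sprung up: yields under 1.2 N at first, 1 N more per mm, rigid after 5 mm (about 6 N). A turn of it takes 0.08 N m; it turns only clockwise (from above) from where it starts; the blade rubbing on its top does not turn it
- lock_mark (a point): one of two white marks on the case top, 20.5 mm from the bore's axis on its -x side; the other is opposite; both lie along the safe's x axis. The insert's slot (straight, through its axis, 6 mm wide, rounded lips, 7 mm deep) starts at an unknown angle up to 40 degrees either side of the marks' line. When blade and slot agree the insert springs up round the blade and the push drops
- bolt (a joint): brass double bolt, 10 mm round, along the safe's y axis through the case, 17 mm behind the bore: how far it has slid toward the safe's -y, m. 0 at start (in the +y keeper); 0.014 middle: 30 degrees clockwise of the insert; clear of both keepers within 3.4 mm of that; turned further (linear) it enters the -y keeper, hard stop at 0.0285. Blade has about 6 degrees of play in the slot either way
- stand: fixed wooden block 66 x 66 x 45 mm with an upright round hole, 24 mm wide, in which the key stands; origin: centre of its underside
- key_grip (a point): centre of the key's red bar handle, 52 mm long (key's x) x 12 mm thick (y) x 26 mm high, key's z up; 67 mm above the tip of the blade. Bar's underside is 54 mm above the tip; a 34 mm wide flange lies 40 to 43 mm above it and rests on the stand's top (tip 5 mm above the worktop). Key: about 90 g, the same turned by 180 degrees
- key_tip (a point): lowest point of the key's blade, on its axis; key's axes. Blade: lowest 10 mm of the key, 20 mm wide (along the bar, x), 4 mm thick, edge rounded; above it a round shaft 20 mm wide up to the flange
- key: the whole key; origin at the tip of the blade
- weight_1_mid (a point): brass-coloured knobbed check weight, 25 mm across, 30 mm high; its centre; a bystander
- weight_2_mid (a point): grey knobbed check weight, 21 mm across, 25 mm high; its centre; a bystander
- vial_1_mid (a point): vial with black cap, 24 mm across, 56 mm high; its centre; a bystander
Things that resemble listed ones, but are neither listed nor needed, are in the scene too. What is shaped like the key but green or purple is not meant.

How it is judged:
By the outcome, as a careful person would: the job done as asked, in the order asked, and still so for the second after the job is handed in, with the robot touching nothing.
It also fails if it takes over 72 s, if anything falls off the work surface, if the arm or the gripper's body presses on something with over 40 N, if the wrist force passes 120 N, or if a joint passes its speed limit or range.

## Working session

There is one attempt and no reset: what is moved stays moved. The work goes in short steps, Python scripts to look and compute and a tool call to move; the robot and the scene stay as the last step left them, time stands still between calls to the robot, and variables do not carry over. Pictures are saved under pics/ and viewed, and the job is handed in when it is done.

Besides the shell and the picture viewer there is one more tool, called by a JSON object that holds its "op" and its "data", one argument or row to a line. apply_moves: Moves the arm, as the interface text tells. Its arguments: {"type":"object","properties":{"plan":{"type":"array","items":{"type":"number"}},"grip":{"type":"number"}},"required":["plan"]}

```bash
mkdir -p pics; ls; python3 - <<'E'
from workcell import sensors, optics, bot
import cv2
o=sensors.get_obs()
for k,v in o.items(): print(k,v)
for n in ["scene","top","wrist"]:
    c=optics.camera(n); cv2.imwrite(f"pics/{n}0.png",c["pixels"][:,:,::-1])
    print(n,{k:v for k,v in c.items() if k!="pixels"})
E
```

```text
pics
clock 0.0
joint_pos [-1.32100896e+00  2.41425024e-01  3.69845167e-03  1.33519699e+00
 -2.66167505e-05  1.57078629e+00]
joint_vel [-5.01038254e-04  7.47648818e-05 -7.74117601e-04  4.81597588e-04
 -2.88443960e-04  4.67482675e-04]
tau [-1.12497670e-03 -3.72313786e+01  2.52410370e+01  1.67319656e-02
 -4.11865631e-05  2.34007118e-06]
eef_pos [ 0.12341275 -0.48378902  0.19559719]
tool_rot [ 9.92209729e-01  1.24574167e-01 -1.45693612e-04 -1.05367710e-03]
ft_force [-0.47278306 -0.07726982 -0.05559245]
ft_torque [ 0.02294733  0.01036763 -0.02310795]
grip_width 0.08550276954238516
scene {'fx': 534.0788750266928, 'fy': 534.0788750266928, 'cx': 315.46510360968705, 'cy': 246.09000495737016, 'k1': -0.0575196099330718, 'pose': array([[-0.46965103,  0.68323342, -0.55912432, -0.03416814],
       [-0.88283417, -0.35941087,  0.30237007,  0.51378965],
       [ 0.00563398,  0.63562247,  0.77197949,  0.91610135],
       [ 0.        ,  0.        ,  0.        ,  1.        ]])}
top {'fx': 467.93841678702586, 'fy': 467.93841678702586, 'cx': 317.81382578866356, 'cy': 242.23513827977177, 'k1': -0.06266778528233685, 'pose': array([[ 0.00811491,  0.98637745, -0.16429754,  0.40657465],
       [-0.99992336,  0.00954051,  0.0078897 ,  0.17364555],
       [ 0.00934971,  0.16422092,  0.98637927,  1.08101601],
       [ 0.        ,  0.        ,  0.        ,  1.        ]])}
wrist {'fx': 407.4403885666864, 'fy': 407.4403885666864, 'cx': 320.91944077483225, 'cy': 240.40595088568796, 'k1': -0.08446453505926096, 'tool_from_camera': array([[-8.71159381e-04,  9.47988026e-01,  3.18304796e-01,
         8.18152481e-02],
       [ 9.99999608e-01,  8.76410215e-04,  1.26710781e-04,
        -5.84715620e-04],
       [-1.58845271e-04,  3.18304782e-01, -9.47988418e-01,
        -1.77120007e-01],
       [ 0.00000000e+00,  0.00000000e+00,  0.00000000e+00,
         1.00000000e+00]])}
```

View pics/scene0.png

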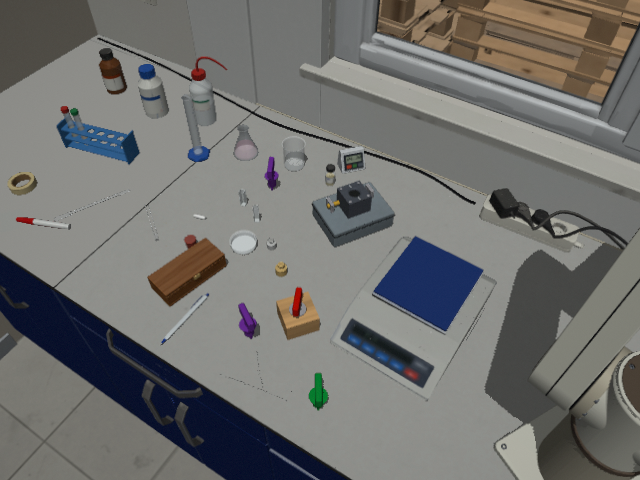

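View pics/top0.png

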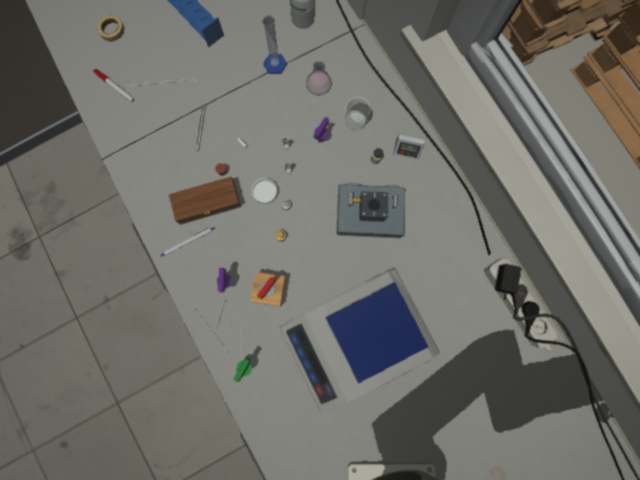

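View pics/wrist0.png

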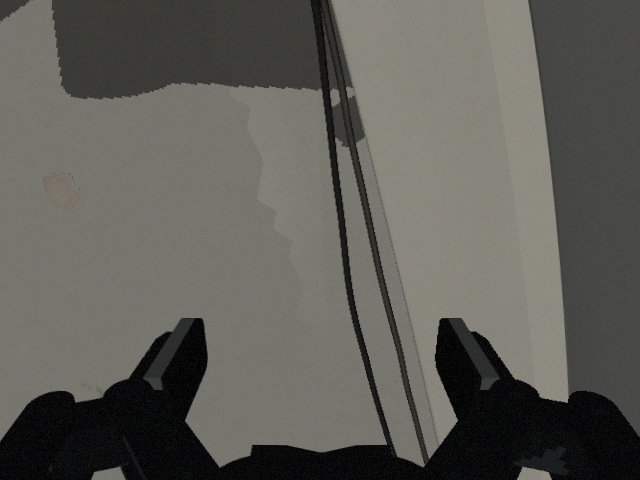

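The red key stands in the wooden block at top px (267,288) and scene px (298,305). The look-alikes are purple at top (223,279) and (322,129), and green at top (243,369). The safe is at top (371,210). I'll write helpers and enlarge crops to confirm.

```bash
cat > h.py <<'E'
import numpy as np, cv2
from scipy.spatial.transform import Rotation as R
from workcell import sensors, optics, bot
def cam(n):
    o=sensors.get_obs(); c=optics.camera(n)
    if n=="wrist":
        T=np.eye(4);T[:3,:3]=R.from_quat(o["tool_rot"]).as_matrix();T[:3,3]=o["eef_pos"]
        c["pose"]=T@c["tool_from_camera"]
    c["K"]=np.array([[c["fx"],0,c["cx"]],[0,c["fy"],c["cy"]],[0,0,1]])
    c["D"]=np.array([c["k1"],0,0,0.])
    return c
def ray(c,uv):
    p=cv2.undistortPoints(np.array([[uv]],float),c["K"],c["D"])[0,0]
    d=c["pose"][:3,:3]@np.array([p[0],-p[1],-1]); return c["pose"][:3,3],d
def onz(c,uv,z):
    o,d=ray(c,uv); return o+d*(z-o[2])/d[2]
def proj(c,P):
    P=np.atleast_2d(P); q=(P-c["pose"][:3,3])@c["pose"][:3,:3]
    q=q*[1,-1,-1]
    return cv2.projectPoints(q,np.zeros(3),np.zeros(3),c["K"],c["D"])[0][:,0]
def tri(obs):
    A=np.zeros((3,3));b=np.zeros(3)
    for c,uv in obs:
        o,d=ray(c,uv);d=d/np.linalg.norm(d);M=np.eye(3)-np.outer(d,d);A+=M;b+=M@o
    return np.linalg.solve(A,b)
def crop(c,x0,y0,x1,y1,s,name):
    cv2.imwrite(name,cv2.resize(c["pixels"][y0:y1,x0:x1,::-1],None,fx=s,fy=s,interpolation=cv2.INTER_CUBIC))
E
python3 - <<'E'
from h import *
t=cam("top");s=cam("scene")
a=[cv2.resize(x,(400,300),interpolation=cv2.INTER_CUBIC) for x in (t["pixels"][264:318,232:304],t["pixels"][180:240,331:411],s["pixels"][280:343,258:342],s["pixels"][176:248,304:400])]
im=np.vstack([np.hstack(a[:2]),np.hstack(a[2:])])
cv2.imwrite("pics/crops1.png",im[:,:,::-1])
E
```

```text
(no output)
```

View pics/crops1.png

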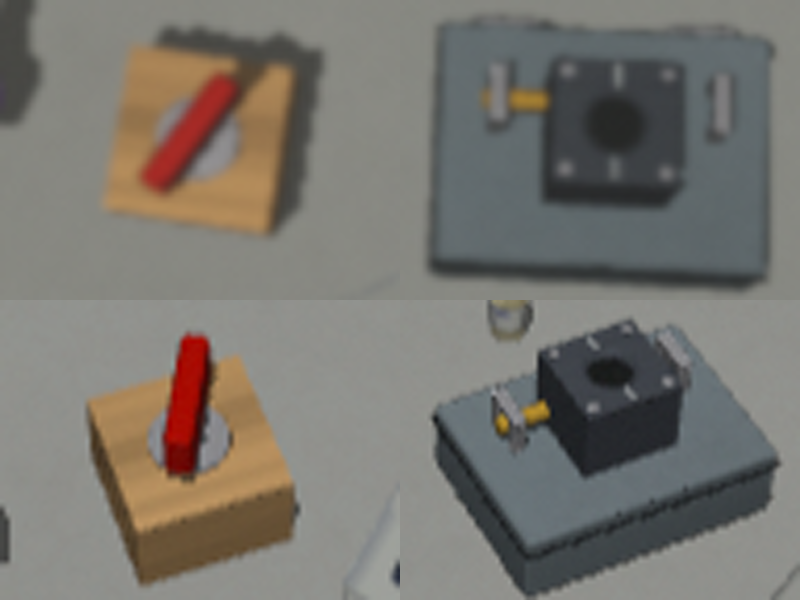

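```bash
python3 - <<'E'
from h import *
t=cam("top");s=cam("scene")
def T(u,v,x0,y0,k): return (x0+u/k,y0+v/k)
k=400/72
print("key ends top", onz(t,T(226,84,232,264,k),.085),onz(t,T(157,182,232,264,k),.085))
k2=400/84
print("scene", onz(s,T(193,340,258,280-300/k2,k2),.085),onz(s,T(180,440,258,280-300/k2,k2),.085))
print("flange top",onz(t,T(200,137,232,264,k),.048),onz(s,T(190,437,258,280-300/k2,k2),.048))
b=T(214,124,331,180,5); print("bore",onz(t,b,.095))
for p in [(217,75),(215,167)]: print("mark",onz(t,T(*p,331,180,5),.095))
k3=400/96
sb=T(211,372,304,176-300/k3,k3);print("bore s",onz(s,sb,.095))
print(tri([(t,b),(s,sb)]))
for p in [(193,343),(232,394)]: print("mark",onz(s,T(*p,304,176-300/k3,k3),.095))
for p in [(43,25),(370,45),(30,268),(362,278)]: print("safe corner",onz(t,T(*p,331,180,5),.05))
E
```

```text
key ends top [0.49190072 0.26117113 0.085     ] [0.45421917 0.28663745 0.085     ]
scene [0.49112092 0.26534861 0.085     ] [0.45155848 0.29102018 0.085     ]
flange top [0.47392892 0.27425158 0.048     ] [0.47258128 0.27689069 0.048     ]
bore [0.65435343 0.04491273 0.095     ]
mark [0.67633121 0.04331806 0.095     ]
mark [0.63522524 0.04472023 0.095     ]
bore s [0.65206715 0.04713331 0.095     ]
[0.65556941 0.04450657 0.09065453]
mark [0.67506138 0.0445079  0.095     ]
mark [0.63321958 0.04571499 0.095     ]
safe corner [0.71129163 0.11672093 0.05      ]
safe corner [ 0.70371065 -0.03308004  0.05      ]
safe corner [0.5983471 0.1225469 0.05     ]
safe corner [ 0.59528645 -0.02685055  0.05      ]
```

{"op": "apply_moves", "data": {
  "plan": [0.02,-0.026,-0.005,0,0,0,0.04,-0.052,-0.01,0,0,0,0.06,-0.078,-0.015,0,0,0,0.08,-0.104,-0.02,0,0,0,0.1,-0.13,-0.025,0,0,0,0.12,-0.156,-0.03,0,0,0,0.14,-0.182,-0.035,0,0,0,0.16,-0.208,-0.04,0,0,0,0.18,-0.234,-0.045,0,0,0,0.2,-0.26,-0.05,0,0,0,0.22,-0.286,-0.055,0,0,0,0.24,-0.312,-0.06,0,0,0]
}}

```text
clock: 1.35
eef_pos: [0.2792, -0.1214, 0.257]
tool_rot: [0.992, 0.124, 0.001, 0.0]
ft_force: [1.0, -0.9, 0.9]
grip_width: 0.0854
```

```bash
cat >> h.py <<'E'
def goto(xyz,yaw=None):
    "tool-frame shift & turn to vertical tool at yaw(deg, of tool x)"
    o=sensors.get_obs(); r=R.from_quat(o["tool_rot"]); x=r.as_matrix()[:,0]
    cy=np.degrees(np.arctan2(x[1],x[0])); yaw=cy if yaw is None else yaw
    rt=R.from_euler('z',yaw,degrees=True)*R.from_quat([1,0,0,0])
    print("clock",round(o["clock"],2),"pos",o["eef_pos"].round(4),"yaw",round(cy,2),"j",o["joint_pos"].round(3),"F",o["ft_force"].round(2),"M",o["ft_torque"].round(3),"w",round(o["grip_width"],4))
    print("shift",(r.inv().apply(np.array(xyz)-o["eef_pos"])).round(4),"rot",(r.inv()*rt).as_rotvec().round(4))
E
python3 - <<'E'
from h import *
goto([.473,.275,.2],146)
E
```

```text
clock 1.35 pos [ 0.2792 -0.1214  0.257 ] yaw 14.28 j [-0.41  -0.176 -0.272  1.473  0.     2.482] F [ 0.96 -0.87  0.89] M [-0.001 -0.039 -0.037] w 0.0854
shift [ 0.2855 -0.3364  0.0571] rot [ 1.500e-03  4.000e-04 -2.299e+00]
```

{"op": "apply_moves", "data": {
  "plan": [0.024,-0.028,0.004,0,0,-0.12,0.048,-0.056,0.008,0,0,-0.24,0.072,-0.084,0.012,0,0,-0.36,0.096,-0.112,0.016,0,0,-0.48,0.12,-0.14,0.02,0,0,-0.6,0.143,-0.168,0.024,0,0,-0.72,0.167,-0.196,0.028,0,0,-0.84,0.19,-0.224,0.032,0,0,-0.96,0.214,-0.252,0.036,0,0,-1.08,0.238,-0.28,0.04,0,0,-1.2,0.262,-0.308,0.044,0,0,-1.32,0.2855,-0.3364,0.057,0,0,-1.44]
}}

```text
clock: 2.35
eef_pos: [0.474, 0.2761, 0.2008]
tool_rot: [0.661, 0.75, 0.002, 0.001]
ft_force: [0.7, 0.1, 1.9]
grip_width: 0.0852
```

{"op": "apply_moves", "data": {
  "plan": [0,0,0,0,0,-0.12,0,0,0,0,0,-0.24,0,0,0,0,0,-0.36,0,0,0,0,0,-0.48,0,0,0,0,0,-0.6,0,0,0,0,0,-0.72,0,0,0,0,0,-0.84,0,0,0,0,0,-0.86,0,0,0,0,0,-0.86]
}}

```text
clock: 3.1
eef_pos: [0.4725, 0.2737, 0.1994]
tool_rot: [0.293, 0.956, -0.0, -0.0]
ft_force: [-0.4, 0.3, 0.2]
grip_width: 0.0854
```

```bash
python3 - <<'E'
from h import *
goto([.473,.275,.2],146)
w=cam("wrist"); cv2.imwrite("pics/w1.png",w["pixels"][:,:,::-1])
E
```

```text
clock 3.1 pos [0.4725 0.2737 0.1994] yaw 145.98 j [ 0.525  0.332  0.136  1.376 -0.     1.119] F [-0.36  0.27  0.25] M [-0.008 -0.02  -0.025] w 0.0854
shift [ 0.0003  0.0014 -0.0006] rot [-0.0001 -0.     -0.0003]
```

View pics/w1.png

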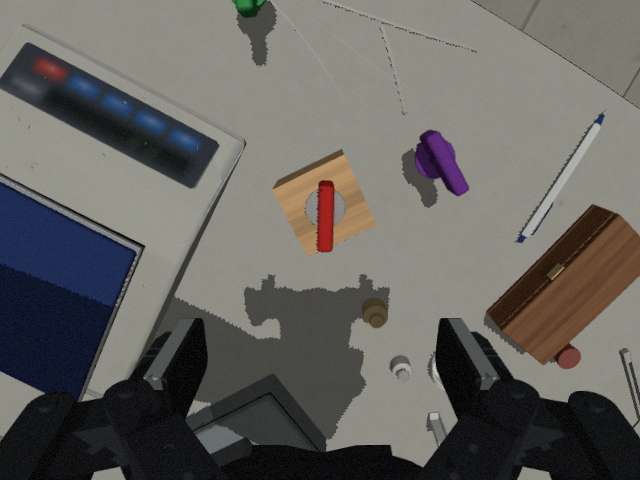

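Red key at (326,215) between wooden stand corners, with weight_1 at (375,312). Purple look-alike at (440,160) and green at (248,5). Measure the bar precisely.

```bash
python3 - <<'E'
from h import *
w=cam("wrist"); crop(w,260,140,390,265,4.6,"pics/w1c.png")
h=cv2.cvtColor(w["pixels"],cv2.COLOR_RGB2HSV)
m=((h[...,0]<8)|(h[...,0]>172))&(h[...,1]>150)&(h[...,2]>90); m[:, :260]=0;m[:,400:]=0;m[:130]=0;m[270:]=0
ys,xs=np.nonzero(m);print(len(xs),xs.min(),xs.max(),ys.min(),ys.max())
print(cv2.minAreaRect(np.c_[xs,ys].astype(np.float32)))
print(proj(w,[.473,.275,.085]),proj(w,sensors.get_obs()["eef_pos"]))
E
```

```text
1013 317 333 180 251
((325.25433349609375, 215.56405639648438), (15.181941032409668, 71.05055236816406), 1.3322198390960693)
[[322.53480623 220.23741167]] [[320.36617825 285.75409979]]
```

View pics/w1c.png

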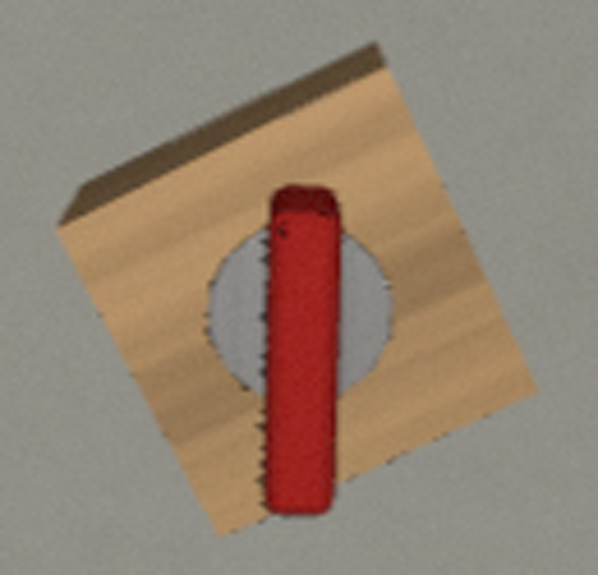

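```bash
python3 - <<'E'
from h import *
w=cam("wrist")
f=lambda u,v:(260+u/4.6-.4,140+v/4.6-.4)
a=onz(w,f(304.5,209),.085);b=onz(w,f(299,515),.085);d=a-b
print(a,b,np.linalg.norm(d),(a+b)/2,np.degrees(np.arctan2(d[1],d[0])))
c=onz(w,f(300,313),.048);print("flange",c,onz(w,f(207,313),.048)-onz(w,f(393,313),.048))
m=(a+b)/2
goto([m[0],m[1],.053],np.degrees(np.arctan2(d[1],d[0])))
E
```

```text
[0.45246202 0.29176191 0.085     ] [0.49442498 0.26249274 0.085     ] 0.05116223257053633 [0.4734435  0.27712732 0.085     ] 145.10422228104332
flange [0.47377017 0.27694815 0.048     ] [-0.01877023 -0.02775695  0.        ]
clock 3.25 pos [0.4725 0.2737 0.1995] yaw 145.99 j [ 0.525  0.331  0.137  1.376 -0.     1.119] F [-0.92  0.57 -0.3 ] M [ 0.01   0.076 -0.008] w 0.085
shift [0.0011 0.0034 0.1465] rot [-0.      0.      0.0154]
```

{"op": "apply_moves", "data": {
  "plan": [0.0011,0.0034,0.015,0,0,0.015,0.0011,0.0034,0.035,0,0,0.015,0.0011,0.0034,0.055,0,0,0.015,0.0011,0.0034,0.075,0,0,0.015,0.0011,0.0034,0.095,0,0,0.015,0.0011,0.0034,0.11,0,0,0.015,0.0011,0.0034,0.125,0,0,0.015,0.0011,0.0034,0.135,0,0,0.015,0.0011,0.0034,0.144,0,0,0.015,0.0011,0.0034,0.144,0,0,0.015]
}}

```text
clock: 4.08
eef_pos: [0.4724, 0.2765, 0.0537]
tool_rot: [0.299, 0.954, -0.001, -0.001]
ft_force: [-0.9, -0.7, 0.4]
grip_width: 0.0855
```

```bash
python3 - <<'E'
from h import *
goto([.4735,.2771,.056],145.1)
w=cam("wrist"); cv2.imwrite("pics/w2.png",w["pixels"][:,:,::-1])
E
```

```text
clock 4.08 pos [0.4724 0.2765 0.0537] yaw 145.2 j [ 0.53   0.437 -0.102  1.034  0.     1.137] F [-0.88 -0.68  0.39] M [0.032 0.075 0.03 ] w 0.0855
shift [-0.0006  0.0011 -0.0023] rot [-0.0028 -0.0014  0.0018]
```

View pics/w2.png

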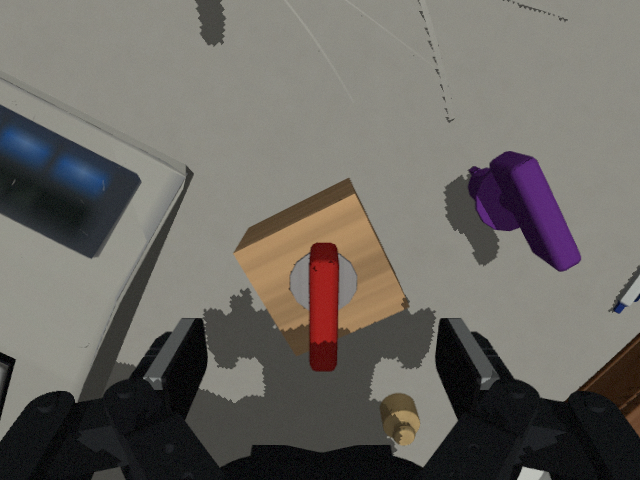

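Bar centred between the jaws (323,305), weight_1 at (400,418) is below and clear of the fingers. Close.

{"op": "apply_moves", "data": {
  "plan": [-0.0005,0.0005,-0.002,0,0,0,-0.0005,0.0005,-0.002,0,0,0,-0.0005,0.0005,-0.002,0,0,0,-0.0005,0.0005,-0.002,0,0,0,-0.0005,0.0005,-0.002,0,0,0,-0.0005,0.0005,-0.002,0,0,0,-0.0005,0.0005,-0.002,0,0,0,-0.0005,0.0005,-0.002,0,0,0],
  "grip": 0.0
}}

```text
clock: 4.8
eef_pos: [0.4742, 0.2773, 0.0575]
tool_rot: [0.299, 0.954, -0.0, 0.0]
ft_force: [0.7, 0.7, 0.6]
grip_width: -0.0002
```

```bash
python3 - <<'E'
from h import *
goto([.4735,.2771,.056],145.1)
E
```

```text
clock 4.8 pos [0.4742 0.2773 0.0575] yaw 145.23 j [ 0.529  0.434 -0.096  1.041 -0.     1.136] F [0.69 0.71 0.64] M [0.012 0.042 0.036] w -0.0002
shift [ 0.0004 -0.0005  0.0015] rot [-0.      0.      0.0023]
```

```bash
python3 - <<'E'
from h import *
w=cam("wrist"); s=cam("scene")
im=np.hstack([cv2.resize(w["pixels"],(400,300)),cv2.resize(s["pixels"][230:350,220:380],(400,300))])
cv2.imwrite("pics/w3.png",im[:,:,::-1])
E
```

```text
(no output)
```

View pics/w3.png

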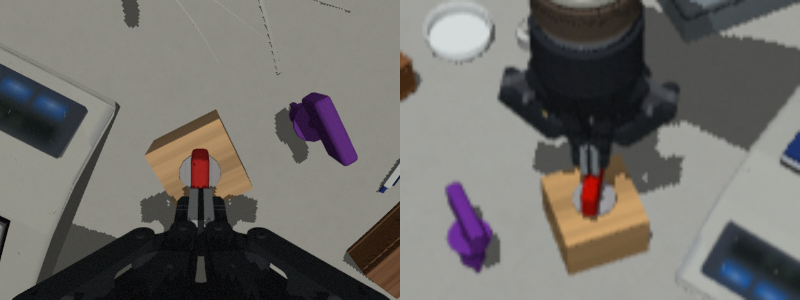

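```bash
python3 - <<'E'
from h import *
o=sensors.get_obs();print(o["grip_width"],o["clock"])
w=cam("wrist"); s=cam("scene")
im=np.hstack([cv2.resize(w["pixels"][220:420,240:400],(400,500),interpolation=2),cv2.resize(s["pixels"][270:345,260:320],(400,500),interpolation=2)])
cv2.imwrite("pics/w3b.png",im[:,:,::-1])
E
```

```text
-2.5325488238034396e-06 4.9
```

View pics/w3b.png

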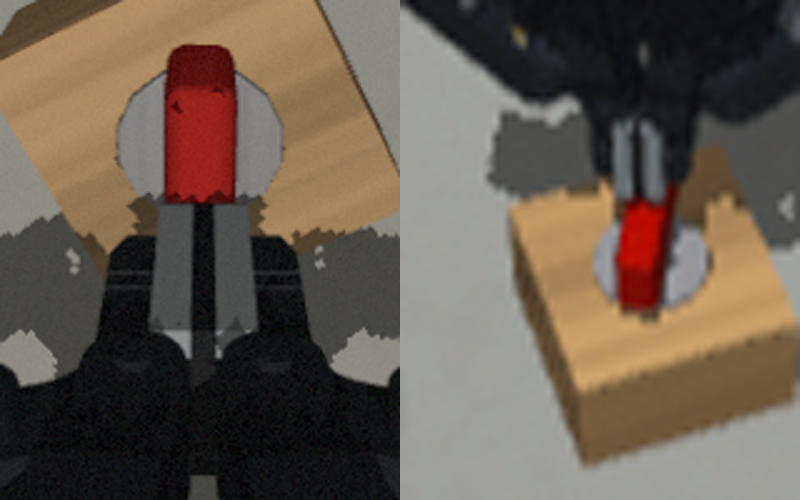

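```bash
python3 - <<'E'
from h import *
o=sensors.get_obs()
w=cam("wrist")
T=w["pose"]@np.linalg.inv(w["tool_from_camera"])
for x in (-.011,0,.011):
  for z in (0,-.019,-.03,-.054): print(x,z,proj(w,(T@[x,0,z,1])[:3]).round(0))
print("bar ends", [proj(w,p).round(0) for p in ([.45246,.29176,.085],[.49442,.2625,.085])])
print("bore dir", T[:3,0])
E
```

```text
-0.011 0 [[320. 306.]]
-0.011 -0.019 [[320. 327.]]
-0.011 -0.03 [[320. 340.]]
-0.011 -0.054 [[320. 376.]]
0 0 [[320. 286.]]
0 -0.019 [[320. 304.]]
0 -0.03 [[320. 317.]]
0 -0.054 [[320. 350.]]
0.011 0 [[320. 264.]]
0.011 -0.019 [[320. 281.]]
0.011 -0.03 [[320. 292.]]
0.011 -0.054 [[320. 323.]]
bar ends [array([[319., 255.]]), array([[319., 365.]])]
bore dir [-8.21466670e-01  5.70256529e-01  2.90139496e-05]
```

```bash
python3 - <<'E'
from h import *
o=sensors.get_obs()
s=cam("scene")
p=o["eef_pos"]
for z in (0,.0275,.04): print(z,proj(s,p+[0,0,z]).round(1))
print("bar ends", [proj(s,q).round(1) for q in ([.45246,.29176,.085],[.49442,.2625,.085],[.4735,.2771,.085],[.4735,.2771,.072])])
t=cam("top")
print(proj(t,p+[0,0,.0275]))
im=np.hstack([cv2.resize(t["pixels"][250:325,215:325],(440,300),interpolation=2),cv2.resize(s["pixels"][240:340,250:350],(300,300),interpolation=2)])
cv2.imwrite("pics/w3c.png",im[:,:,::-1])
E
```

```text
0 [[297.3 305.5]]
0.0275 [[297.  297.4]]
0.04 [[296.8 293.7]]
bar ends [array([[295.2, 309.2]]), array([[299.1, 286.6]]), array([[297.2, 297.7]]), array([[297.3, 301.5]])]
[[264.93342461 287.38459208]]
```

View pics/w3c.png

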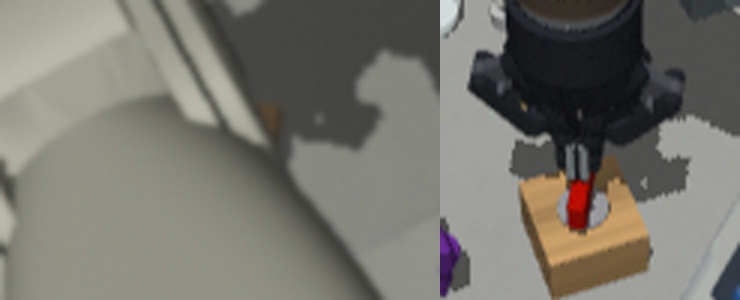

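The pads look shut inside the bar outline, and the reading is 0, so this needs a test. I'll lift slightly and look.

{"op": "apply_moves", "data": {
  "plan": [0,0,-0.004,0,0,0,0,0,-0.01,0,0,0,0,0,-0.017,0,0,0,0,0,-0.02,0,0,0,0,0,-0.02,0,0,0]
}}

```text
clock: 5.57
eef_pos: [0.4752, 0.2779, 0.0791]
tool_rot: [0.299, 0.954, 0.001, 0.001]
ft_force: [0.9, 0.2, -0.3]
grip_width: 0.0001
```

```bash
python3 - <<'E'
from h import *
goto([.4735,.2771,.056],145.1)
w=cam("wrist"); s=cam("scene")
im=np.hstack([cv2.resize(w["pixels"][180:420,220:420],(400,500),interpolation=2),cv2.resize(s["pixels"][270:345,260:320],(400,500),interpolation=2)])
cv2.imwrite("pics/w4.png",im[:,:,::-1])
E
```

```text
clock 5.57 pos [0.4752 0.2779 0.0791] yaw 145.24 j [ 0.529  0.414 -0.066  1.088  0.     1.136] F [ 0.95  0.15 -0.35] M [-0.009 -0.019 -0.076] w 0.0001
shift [ 0.001  -0.0017  0.0231] rot [0.0026 0.0012 0.0024]
```

View pics/w4.png

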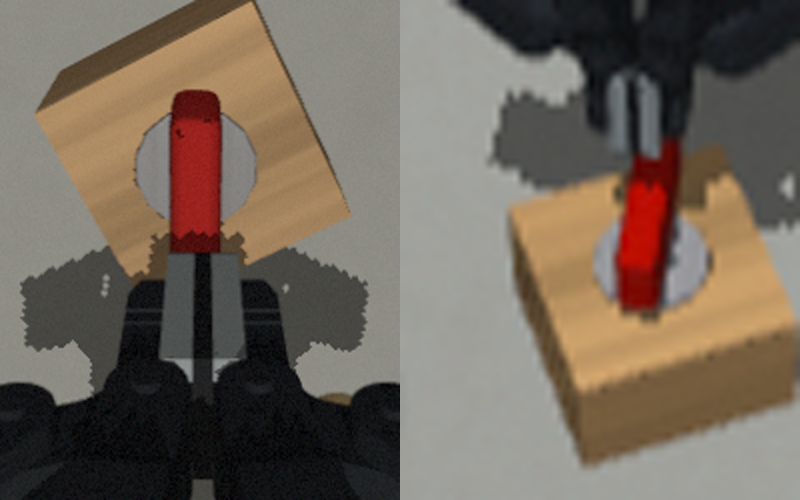

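```bash
python3 - <<'E'
from h import *
print(bot.grasp_offset,[a for a in dir(bot) if a[0]!='_'],[a for a in dir(sensors) if a[0]!='_'])
s=cam("scene");o=sensors.get_obs()
T=np.eye(4);T[:3,:3]=R.from_quat(o["tool_rot"]).as_matrix();T[:3,3]=o["eef_pos"]
for z in (0,-.01,-.019,-.03,-.04): print(z,[proj(s,(T@[x,0,z,1])[:3]).round(1).tolist() for x in (-.011,0,.011)])
crop(s,260,240,330,320,7,"pics/s5.png")
E
```

```text
0.0187 ['Unreachable', 'grasp_offset', 'job_done'] ['get_obs']
0 [[[297.8, 294.8]], [[297.0, 299.6]], [[296.2, 304.5]]]
-0.01 [[[297.7, 291.8]], [[296.9, 296.6]], [[296.1, 301.5]]]
-0.019 [[[297.6, 289.1]], [[296.8, 293.9]], [[296.0, 298.8]]]
-0.03 [[[297.5, 285.7]], [[296.7, 290.5]], [[295.8, 295.5]]]
-0.04 [[[297.4, 282.5]], [[296.6, 287.4]], [[295.7, 292.3]]]
```

View pics/s5.png

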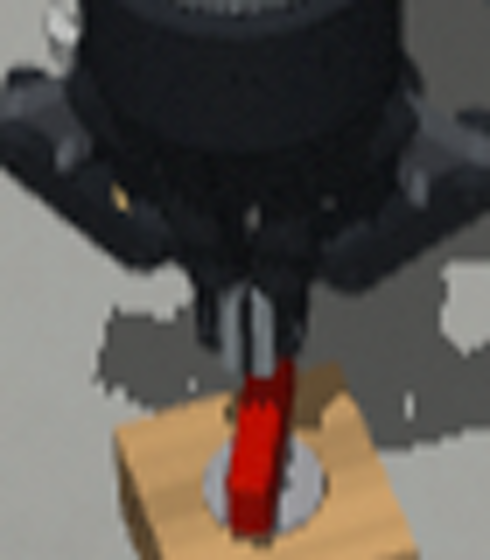

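Both cameras put the fingertips about 34 mm behind the reported TCP. In the wrist view the tip is at row 302 where 264 was expected, and in the scene view at row 293.6. The open jaw's 85 mm gap spans 232 px, which agrees. So the fingers closed just above the bar. The camera-to-eef geometry itself is sound, since the bar measured 51 mm and the flange 33.5 mm. I'll open, go about 27 mm lower than before, watch the force and re-grasp.

{"op": "apply_moves", "data": {
  "plan": [0,-0.001,0,0,0,0,0,-0.001,0,0,0,0,0,-0.001,0,0,0,0,0,-0.001,0,0,0,0,0,-0.001,0.01,0,0,0,0,-0.001,0.02,0,0,0,0,-0.001,0.028,0,0,0,0,-0.001,0.034,0,0,0,0,-0.001,0.04,0,0,0,0,-0.001,0.046,0,0,0,0,-0.001,0.046,0,0,0],
  "grip": 0.07
}}

```text
clock: 6.63
eef_pos: [0.4726, 0.2759, 0.0298]
tool_rot: [0.299, 0.954, -0.001, -0.001]
ft_force: [0.1, -0.5, -0.8]
grip_width: 0.07
```

```bash
python3 - <<'E'
from h import *
goto([.4735,.2771,.03],145.1)
w=cam("wrist"); cv2.imwrite("pics/w6.png",w["pixels"][:,:,::-1])
E
```

```text
clock 6.63 pos [0.4726 0.2759 0.0298] yaw 145.23 j [ 0.528  0.462 -0.133  0.978 -0.     1.135] F [ 0.05 -0.46 -0.83] M [0.012 0.002 0.01 ] w 0.07
shift [-0.      0.0015 -0.0002] rot [-0.0025 -0.0011  0.0023]
```

View pics/w6.png

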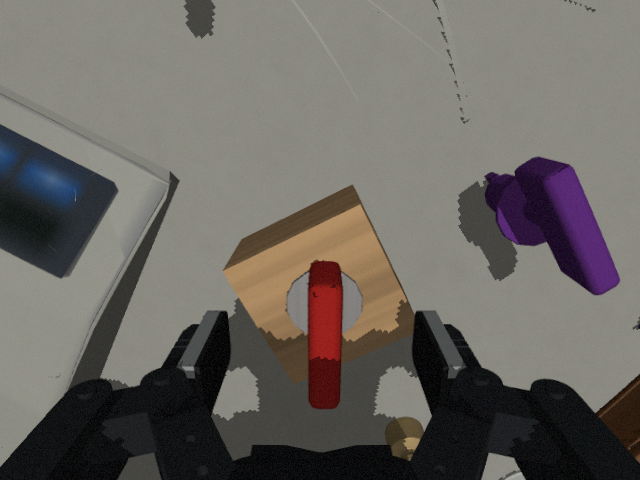

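Bar (325,340) between jaws, tips at row 312. Close.

{"op": "apply_moves", "data": {
  "plan": [0,0.001,0,0,0,0,0,0.001,0,0,0,0,0,0.001,0,0,0,0,0,0.001,0,0,0,0,0,0.001,0,0,0,0,0,0.001,0,0,0,0,0,0.001,0,0,0,0],
  "grip": 0.0
}}

```text
clock: 7.27
eef_pos: [0.4744, 0.2774, 0.0319]
tool_rot: [0.299, 0.954, 0.0, 0.0]
ft_force: [-0.2, 0.1, 2.2]
grip_width: 0.0106
```

```bash
python3 - <<'E'
from h import *
goto([.4735,.2771,.03],145.1)
w=cam("wrist");s=cam("scene")
im=np.hstack([cv2.resize(w["pixels"][180:420,220:420],(400,500),interpolation=2),cv2.resize(s["pixels"][270:345,260:320],(400,500),interpolation=2)])
cv2.imwrite("pics/w7.png",im[:,:,::-1])
E
```

```text
clock 7.27 pos [0.4744 0.2774 0.0319] yaw 145.23 j [ 0.529  0.461 -0.128  0.981 -0.     1.136] F [-0.2   0.14  2.21] M [-0.055  0.07   0.015] w 0.0106
shift [ 0.0006 -0.0007  0.0019] rot [0.0007 0.0003 0.0023]
```

View pics/w7.png

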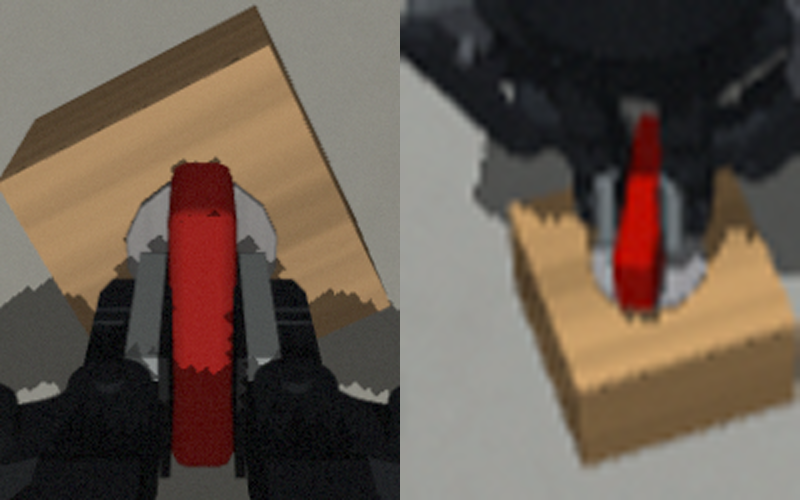

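Gripped: width 10.6 mm, bar between the grey pads at its middle. Lift straight out.

{"op": "apply_moves", "data": {
  "plan": [0,0,-0.005,0,0,0,0,0,-0.013,0,0,0,0,0,-0.023,0,0,0,0,0,-0.033,0,0,0,0,0,-0.045,0,0,0,0,0,-0.058,0,0,0,0,0,-0.072,0,0,0,0,0,-0.086,0,0,0,0,0,-0.1,0,0,0,0,0,-0.112,0,0,0,0,0,-0.12,0,0,0,0,0,-0.12,0,0,0]
}}

```text
clock: 8.37
eef_pos: [0.4756, 0.2781, 0.1544]
tool_rot: [0.299, 0.954, 0.002, 0.002]
ft_force: [0.3, 0.5, -0.3]
grip_width: 0.0108
```

```bash
python3 - <<'E'
from h import *
goto([.6545,.0455,.15],145.1)
w=cam("wrist");s=cam("scene")
im=np.hstack([cv2.resize(w["pixels"],(400,300)),cv2.resize(s["pixels"][210:350,220:380],(400,350),interpolation=2)[:300]])
cv2.imwrite("pics/w8.png",im[:,:,::-1])
E
```

```text
clock 8.37 pos [0.4756 0.2781 0.1544] yaw 145.23 j [0.529 0.358 0.056 1.264 0.    1.136] F [ 0.28  0.52 -0.3 ] M [-0.011 -0.016  0.062] w 0.0108
shift [-0.2796 -0.0891  0.0046] rot [0.0045 0.002  0.0023]
```

View pics/w8.png

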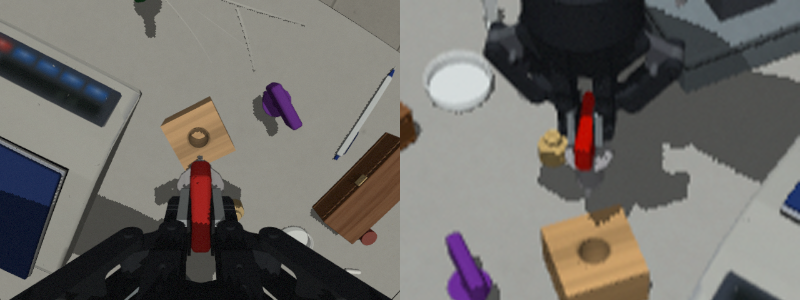

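Key lifted clear of the stand (hole empty at wrist (199,138)·1.6). Next, hover over the lock at eef z 0.195, turned to about +40° CCW of the marks' line.

{"op": "apply_moves", "data": {
  "plan": [-0.01,-0.003,-0.01,0,0,-0.03,-0.03,-0.01,-0.02,0,0,-0.13,-0.055,-0.018,-0.03,0,0,-0.24,-0.085,-0.027,-0.035,0,0,-0.36,-0.115,-0.036,-0.04,0,0,-0.48,-0.145,-0.046,-0.04,0,0,-0.6,-0.175,-0.056,-0.04,0,0,-0.72,-0.205,-0.065,-0.04,0,0,-0.84,-0.235,-0.075,-0.04,0,0,-0.96,-0.258,-0.082,-0.04,0,0,-1.08,-0.272,-0.087,-0.04,0,0,-1.2,-0.28,-0.089,-0.04,0,0,-1.31]
}}

```text
clock: 9.47
eef_pos: [0.6538, 0.0419, 0.1894]
tool_rot: [-0.346, 0.938, 0.0, -0.001]
ft_force: [-0.3, -0.4, -1.4]
grip_width: 0.0106
```

{"op": "apply_moves", "data": {
  "plan": [0,0,0,0,0,0,0,0,0,0,0,0,0,0,0,0,0,0]
}}

```text
clock: 9.72
eef_pos: [0.6527, 0.045, 0.1906]
tool_rot: [-0.344, 0.939, 0.0, -0.001]
ft_force: [-0.8, -0.9, -0.6]
grip_width: 0.0108
```

```bash
python3 - <<'E'
from h import *
goto([.6545,.0455,.195],220)
w=cam("wrist"); cv2.imwrite("pics/w9.png",w["pixels"][:,:,::-1])
E
```

```text
clock 9.72 pos [0.6527 0.045  0.1906] yaw -139.81 j [ 0.069  0.566  0.477  1.484  0.    -0.633] F [-0.77 -0.88 -0.61] M [-0.027 -0.008 -0.014] w 0.0108
shift [-0.0017 -0.0008 -0.0044] rot [ 0.0014 -0.0013  0.0033]
```

View pics/w9.png

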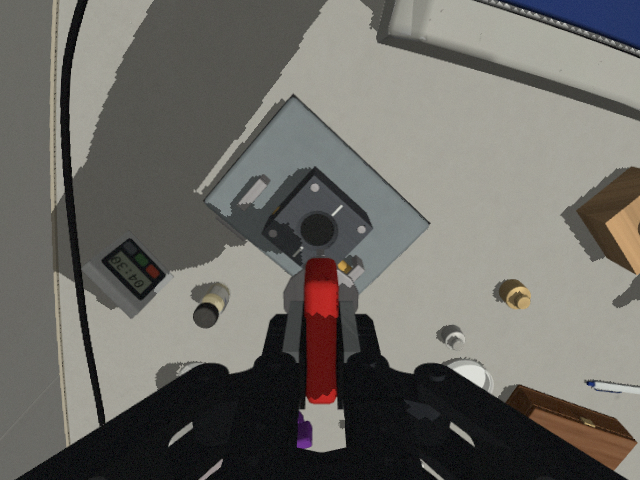

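Bore at (318,229), marks at (337,210) and (300,250), bolt brass at (345,267), flange around (321,295). Measure with a crop.

```bash
python3 - <<'E'
from h import *
w=cam("wrist"); crop(w,255,160,385,320,4.5,"pics/w9c.png")
E
```

```text
(no output)
```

View pics/w9c.png

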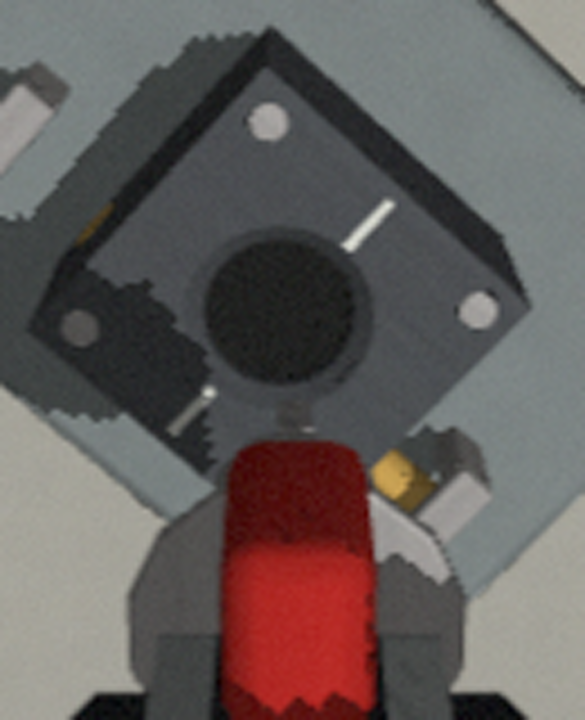

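```bash
python3 - <<'E'
from h import *
w=cam("wrist");o=sensors.get_obs()
T=w["pose"]@np.linalg.inv(w["tool_from_camera"])
f=lambda u,v:(255+u/4.5-.4,160+v/4.5-.4)
for n,p in dict(bore=(283,314),mk1=(369,225.5),mk2=(192,411),scr=(279,319)).items():
    P=onz(w,f(*p),.095); print(n,P.round(4),"tool",(np.linalg.inv(T)@np.r_[P,1])[:3].round(4))
a=onz(w,f(393,203),.095)-onz(w,f(172,433),.095);print("safe yaw",np.degrees(np.arctan2(a[1],a[0])),np.linalg.norm(a))
a=onz(w,f(478,310),.095)-onz(w,f(269,122),.095);print("screw edge",np.degrees(np.arctan2(a[1],a[0])))
a=onz(w,f(80,328),.095)-onz(w,f(269,122),.095);print("screw edge",np.degrees(np.arctan2(a[1],a[0])))
# key in tool coordinates: flange edges at height zt
z0=o["eef_pos"][2]; 
for zt in(.024,.027,.03):
  zf=z0-zt+.043
  for p in [(130,600),(463,600)]:
    P=onz(w,f(*p),zf); print(zt,"flange",(np.linalg.inv(T)@np.r_[P,1])[:3].round(4))
  P=onz(w,f(296,412),z0-zt);print("blade front", (np.linalg.inv(T)@np.r_[P,1])[:3].round(4))
  for p in [(298,443),(298,545)]:
    P=onz(w,f(*p),z0-zt+.08);print("bar top front",(np.linalg.inv(T)@np.r_[P,1])[:3].round(4))
E
```

```text
bore [0.6554 0.0452 0.095 ] tool [-0.0019 -0.002   0.0963]
mk1 [0.6361 0.0461 0.095 ] tool [0.0123 0.0113 0.0963]
mk2 [0.6771 0.0445 0.095 ] tool [-0.0179 -0.0164  0.0963]
scr [0.6565 0.0452 0.095 ] tool [-0.0027 -0.0026  0.0963]
safe yaw 177.55198666927555 0.05104760648753409
screw edge 87.82460430311662
screw edge -2.185943308012027
0.024 flange [ 0.0048 -0.0156 -0.0192]
0.024 flange [ 0.0048  0.0161 -0.0192]
blade front [0.0082 0.0002 0.0238]
bar top front [ 0.035   0.0004 -0.0562]
bar top front [ 0.0271  0.0004 -0.0562]
0.027 flange [ 0.0034 -0.0159 -0.0162]
0.027 flange [ 0.0034  0.0164 -0.0162]
blade front [0.0071 0.0002 0.0268]
bar top front [ 0.0338  0.0004 -0.0532]
bar top front [ 0.0258  0.0004 -0.0532]
0.03 flange [ 0.0019 -0.0162 -0.0132]
0.03 flange [ 0.0019  0.0167 -0.0132]
blade front [0.006  0.0001 0.0298]
bar top front [ 0.0327  0.0004 -0.0502]
bar top front [ 0.0244  0.0004 -0.0502]
```

{"op": "apply_moves", "data": {
  "plan": [-0.0022,-0.0025,0.008,0,0,0,-0.0022,-0.0025,0.018,0,0,0,-0.0022,-0.0025,0.028,0,0,0,-0.0022,-0.0025,0.038,0,0,0,-0.0022,-0.0025,0.046,0,0,0,-0.0022,-0.0025,0.052,0,0,0,-0.0022,-0.0025,0.056,0,0,0,-0.0022,-0.0025,0.056,0,0,0,-0.0022,-0.0025,0.056,0,0,0]
}}

```text
clock: 10.62
eef_pos: [0.6567, 0.0439, 0.1354]
tool_rot: [-0.344, 0.939, 0.0, -0.0]
ft_force: [-0.4, 0.4, -0.8]
grip_width: 0.0104
```

```bash
python3 - <<'E'
from h import *
goto([.6558,.0451,.122],-139.8)
w=cam("wrist"); s=cam("scene")
im=np.hstack([cv2.resize(w["pixels"][200:360,220:420],(400,320),interpolation=2)[:300],cv2.resize(s["pixels"][170:245,300:400],(400,300),interpolation=2)])
cv2.imwrite("pics/w10.png",im[:,:,::-1])
E
```

```text
clock 10.62 pos [0.6567 0.0439 0.1354] yaw -139.72 j [ 0.067  0.589  0.374  1.356  0.    -0.636] F [-0.38  0.42 -0.75] M [-0.007 -0.006 -0.02 ] w 0.0104
shift [-0.0001  0.0015  0.0134] rot [ 0.0002 -0.0002  0.0014]
```

View pics/w10.png

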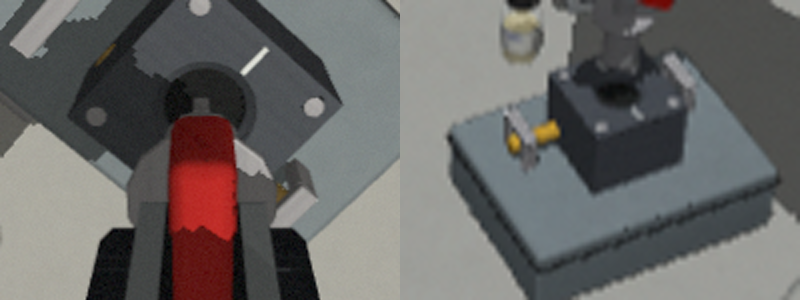

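```bash
python3 - <<'E'
from h import *
goto([.656,.0452,.122],-139.8)
w=cam("wrist"); crop(w,260,190,400,290,5.5,"pics/w11.png")
E
```

```text
clock 10.72 pos [0.6572 0.044  0.1362] yaw -139.71 j [ 0.067  0.589  0.375  1.356  0.    -0.636] F [ 0.09 -0.34 -0.41] M [ 0.001  0.032 -0.007] w 0.0103
shift [0.0002 0.0017 0.0142] rot [-0.0008  0.0011  0.0016]
```

View pics/w11.png

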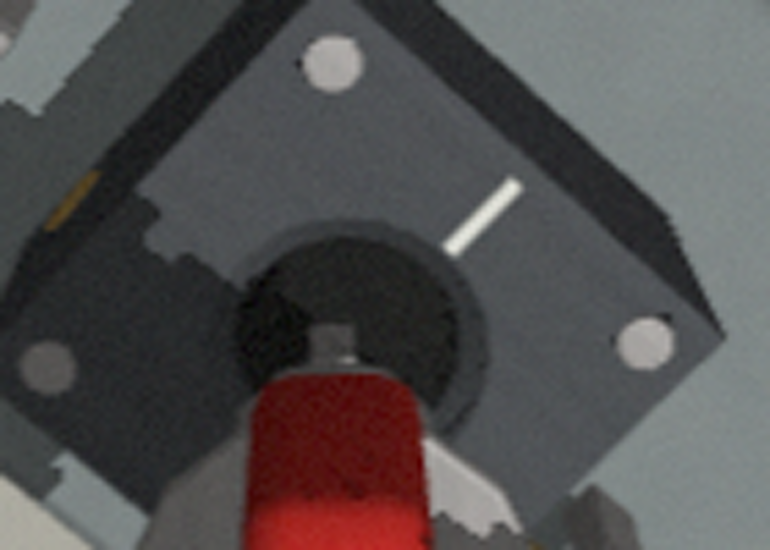

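```bash
python3 - <<'E'
from h import *
w=cam("wrist");o=sensors.get_obs()
T=w["pose"]@np.linalg.inv(w["tool_from_camera"]); Ti=np.linalg.inv(T)
f=lambda u,v:(260+u/5.5-.4,190+v/5.5-.4)
a=onz(w,f(48,367),.095);b=onz(w,f(645,343),.095);c=onz(w,f(333,64),.095)
m=(a+b)/2;print("screw mid",m.round(4),"tool",(Ti@np.r_[m,1])[:3].round(4),np.linalg.norm(a-b),np.linalg.norm(c-a),np.linalg.norm(c-b))
k=onz(w,f(482,217),.095); d=(m-k);print("mark1 dist from mid",np.linalg.norm(d[:2]), "mark+20.5 ->", (k+20.5e-3*np.array([np.cos(np.radians(-2.3)),np.sin(np.radians(-2.3)),0])).round(4))
P=onz(w,f(332,345),o["eef_pos"][2]-.027);print("blade front",(Ti@np.r_[P,1])[:3].round(4))
# predicted circle of chamfer for centre m and key-blade
E
```

```text
screw mid [0.6565 0.045  0.095 ] tool [0.     0.0013 0.0413] 0.06220273325655997 0.043890194541198205 0.043883089094620235
mark1 dist from mid 0.020413299676471364 mark+20.5 -> [0.6565 0.0451 0.095 ]
blade front [ 0.0064 -0.0001  0.027 ]
```

{"op": "apply_moves", "data": {
  "plan": [0.0005,0.0013,0,0,0,0,0.0005,0.0013,0.003,0,0,0,0.0005,0.0013,0.007,0,0,0,0.0005,0.0013,0.011,0,0,0,0.0005,0.0013,0.015,0,0,0,0.0005,0.0013,0.018,0,0,0,0.0005,0.0013,0.021,0,0,0,0.0005,0.0013,0.021,0,0,0]
}}

```text
clock: 11.48
eef_pos: [0.6549, 0.0446, 0.1134]
tool_rot: [-0.344, 0.939, 0.0, -0.001]
ft_force: [-0.2, -0.0, -1.7]
grip_width: 0.0102
```

```bash
python3 - <<'E'
from h import *
goto([.6565,.045,.112],-139.8)
w=cam("wrist"); s=cam("scene")
im=np.hstack([cv2.resize(w["pixels"][200:360,220:420],(400,320),interpolation=2)[:300],cv2.resize(s["pixels"][170:245,300:400],(400,300),interpolation=2)])
cv2.imwrite("pics/w12.png",im[:,:,::-1])
E
```

```text
clock 11.48 pos [0.6549 0.0446 0.1134] yaw -139.71 j [ 0.068  0.598  0.331  1.306 -0.    -0.635] F [-0.23 -0.02 -1.72] M [0.007 0.033 0.036] w 0.0102
shift [-0.0014 -0.0007  0.0014] rot [ 0.001  -0.0014  0.0015]
```

View pics/w12.png

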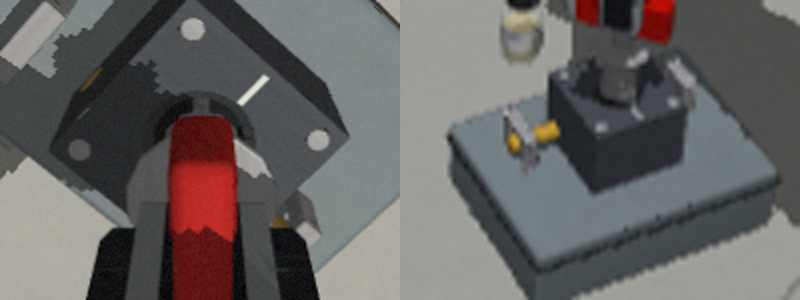

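{"op": "apply_moves", "data": {
  "plan": [0,0,0.001,0,0,0,0,0,0.002,0,0,0,0,0,0.003,0,0,0,0,0,0.004,0,0,0,0,0,0.004,0,0,0]
}}

```text
clock: 12.0
eef_pos: [0.6554, 0.0446, 0.1103]
tool_rot: [-0.344, 0.939, 0.0, -0.0]
ft_force: [0.5, -0.7, -1.8]
grip_width: 0.0105
```

```bash
cat >> h.py <<'E'
def favg(n=6):
    F=[];M=[];p=[]
    for i in range(n):
        o=sensors.get_obs();F.append(o["ft_force"]);M.append(o["ft_torque"]);p.append(o["eef_pos"]);optics.camera("wrist")
    r=R.from_quat(o["tool_rot"]).as_matrix()[:,0]
    print("t",round(o["clock"],2),"F",np.mean(F,0).round(2),"sd",np.std(F,0).round(2),"M",np.mean(M,0).round(3),"p",np.mean(p,0).round(4),"sd",np.std(p,0).round(4),"yaw",round(np.degrees(np.arctan2(r[1],r[0])),2))
E
python3 -c "
from h import *
favg(6)"
```

```text
t 12.25 F [ 0.09 -0.34 -1.36] sd [0.46 0.64 0.45] M [-0.005  0.004 -0.022] p [0.6555 0.0447 0.1105] sd [0.0001 0.     0.0001] yaw -139.7
```

{"op": "apply_moves", "data": {
  "plan": [-0.0008,0,0.001,0,0,0,-0.0008,0,0.002,0,0,0,-0.0008,0,0.003,0,0,0,-0.0008,0,0.003,0,0,0]
}}

```text
clock: 12.63
eef_pos: [0.6559, 0.0452, 0.1071]
tool_rot: [-0.344, 0.939, 0.0, -0.0]
ft_force: [-0.3, -0.9, -1.0]
grip_width: 0.0107
```

```bash
python3 -c "
from h import *
favg(4)"
```

```text
t 12.78 F [ 0.22  0.   -1.18] sd [0.58 0.55 0.28] M [-0.028 -0.027  0.003] p [0.656  0.0452 0.1073] sd [0.0001 0.     0.0001] yaw -139.71
```

{"op": "apply_moves", "data": {
  "plan": [0,0,0.001,0,0,0,0,0,0.002,0,0,0,0,0,0.003,0,0,0,0,0,0.003,0,0,0]
}}

```text
clock: 13.17
eef_pos: [0.6559, 0.0452, 0.1041]
tool_rot: [-0.344, 0.939, 0.0, -0.0]
ft_force: [-0.1, -1.0, -0.9]
grip_width: 0.0105
```

```bash
python3 -c "
from h import *
favg(4)"
```

```text
t 13.32 F [-0.18 -0.23 -0.88] sd [0.11 0.6  0.1 ] M [-0.013 -0.012  0.017] p [0.656  0.0452 0.1043] sd [0.0001 0.     0.0001] yaw -139.71
```

{"op": "apply_moves", "data": {
  "plan": [0,0,0.001,0,0,0,0,0,0.002,0,0,0,0,0,0.002,0,0,0]
}}

```text
clock: 13.62
eef_pos: [0.656, 0.0452, 0.1023]
tool_rot: [-0.344, 0.939, 0.0, -0.0]
ft_force: [0.1, -0.0, -0.6]
grip_width: 0.0106
```

```bash
python3 -c "
from h import *
favg(4)"
```

```text
t 13.77 F [ 0.02 -0.05 -0.85] sd [0.09 0.2  0.21] M [ 0.004  0.    -0.008] p [0.6561 0.0452 0.1024] sd [0.     0.     0.0001] yaw -139.71
```

{"op": "apply_moves", "data": {
  "plan": [0,0,0.001,0,0,0,0,0,0.002,0,0,0,0,0,0.002,0,0,0]
}}

```text
clock: 14.07
eef_pos: [0.6562, 0.0451, 0.1003]
tool_rot: [-0.344, 0.939, -0.0, 0.0]
ft_force: [0.6, 0.3, -0.8]
grip_width: 0.0103
```

```bash
python3 -c "
from h import *
favg(4)"
```

```text
t 14.22 F [ 0.17 -0.11 -0.45] sd [0.3  0.26 0.48] M [-0.087 -0.125  0.012] p [0.6562 0.0451 0.1004] sd [0. 0. 0.] yaw -139.71
```

{"op": "apply_moves", "data": {
  "plan": [0,0,0.0007,0,0,0,0,0,0.0015,0,0,0,0,0,0.0015,0,0,0]
}}

```text
clock: 14.52
eef_pos: [0.6562, 0.0451, 0.099]
tool_rot: [-0.344, 0.939, -0.0, 0.0]
ft_force: [0.5, -1.1, -1.2]
grip_width: 0.0105
```

```bash
python3 -c "
from h import *
favg(4)"
```

```text
t 14.67 F [ 0.33 -0.71 -1.13] sd [0.44 0.46 0.56] M [-0.151 -0.18  -0.003] p [0.6562 0.0451 0.099 ] sd [0. 0. 0.] yaw -139.71
```

Moments (−0.15, −0.18) with almost no vertical force imply about 1 N sideways, with the key leaning on the bore wall on tool +y. Ease it by −1 mm in y.

{"op": "apply_moves", "data": {
  "plan": [0,-0.0005,0,0,0,0,0,-0.001,0,0,0,0,0,-0.001,0,0,0,0]
}}

```text
clock: 14.97
eef_pos: [0.6565, 0.0447, 0.0989]
tool_rot: [-0.344, 0.939, 0.0, -0.0]
ft_force: [-0.6, 0.9, -1.6]
grip_width: 0.0106
```

```bash
python3 -c "
from h import *
favg(5)
s=cam('scene');crop(s,300,160,400,240,6,'pics/s13.png')"
```

```text
t 15.17 F [-0.59  0.7  -0.78] sd [0.32 0.39 0.56] M [0.155 0.121 0.001] p [0.6565 0.0447 0.0989] sd [0. 0. 0.] yaw -139.7
```

View pics/s13.png

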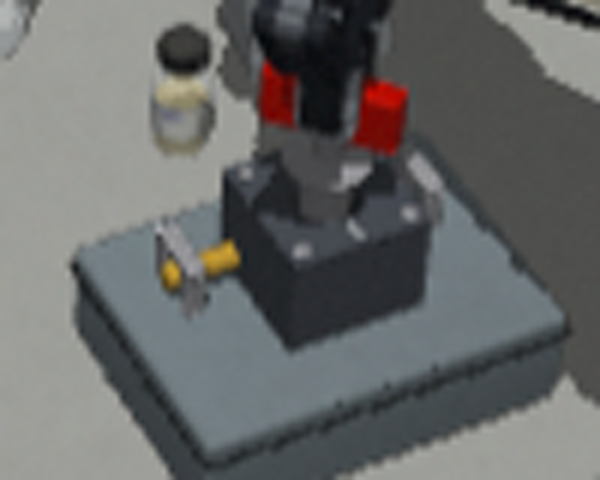

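Sign flipped after 0.5 mm, so the blade has little sideways play (about ±1 mm). That suggests it may already have dropped into the 6 mm slot at +42°. Recentre and go down to feel.

{"op": "apply_moves", "data": {
  "plan": [0,0.0005,0,0,0,0,0,0.0005,0.001,0,0,0,0,0.0005,0.002,0,0,0,0,0.0005,0.002,0,0,0]
}}

```text
clock: 15.6
eef_pos: [0.6566, 0.0448, 0.0969]
tool_rot: [-0.344, 0.939, -0.0, 0.0]
ft_force: [-0.0, 0.6, -0.5]
grip_width: 0.0105
```

```bash
python3 -c "
from h import *
favg(5)"
```

```text
t 15.8 F [-0.54  0.49  0.07] sd [0.72 0.38 0.51] M [0.148 0.054 0.015] p [0.6566 0.0448 0.0971] sd [0.     0.     0.0001] yaw -139.71
```

{"op": "apply_moves", "data": {
  "plan": [0,0,0.0005,0,0,0,0,0,0.001,0,0,0,0,0,0.001,0,0,0]
}}

```text
clock: 16.1
eef_pos: [0.6566, 0.0448, 0.0961]
tool_rot: [-0.344, 0.939, -0.0, 0.0]
ft_force: [-1.0, 1.1, 1.6]
grip_width: 0.0106
```

```bash
python3 -c "
from h import *
favg(6)"
```

```text
t 16.35 F [-0.1   0.43  1.08] sd [0.55 0.55 0.46] M [0.109 0.03  0.003] p [0.6566 0.0448 0.0962] sd [0. 0. 0.] yaw -139.71
```

Contact: net about 2 N at eef z 0.096. Turn gently clockwise 12° and watch torque and height.

{"op": "apply_moves", "data": {
  "plan": [0,0,0.0005,0,0,0.02,0,0,0.0005,0,0,0.04,0,0,0.0005,0,0,0.06,0,0,0.0005,0,0,0.08,0,0,0.0005,0,0,0.1,0,0,0.0005,0,0,0.1,0,0,0.0005,0,0,0.1]
}}

```text
clock: 16.98
eef_pos: [0.6566, 0.0447, 0.0956]
tool_rot: [-0.297, 0.955, -0.0, 0.0]
ft_force: [0.4, 0.9, 2.1]
grip_width: 0.0105
```

```bash
python3 -c "
from h import *
favg(5)"
```

```text
t 17.18 F [0.45 0.14 1.64] sd [0.39 0.41 0.75] M [ 0.015 -0.048  0.004] p [0.6566 0.0447 0.0956] sd [0. 0. 0.] yaw -145.44
```

{"op": "apply_moves", "data": {
  "plan": [0,0,0,0,0,0.02,0,0,0,0,0,0.04,0,0,0,0,0,0.06,0,0,0,0,0,0.08,0,0,0,0,0,0.1,0,0,0,0,0,0.1,0,0,0,0,0,0.1]
}}

```text
clock: 17.82
eef_pos: [0.6564, 0.0448, 0.0955]
tool_rot: [-0.249, 0.969, 0.0, -0.0]
ft_force: [0.7, -0.4, 1.3]
grip_width: 0.0108
```

```bash
python3 -c "
from h import *
favg(5)
s=cam('scene');crop(s,300,160,400,240,6,'pics/s14.png')"
```

```text
t 18.02 F [0.35 0.07 1.74] sd [0.23 0.56 0.49] M [ 0.01  -0.034  0.   ] p [0.6564 0.0448 0.0955] sd [0. 0. 0.] yaw -151.17
```

View pics/s14.png

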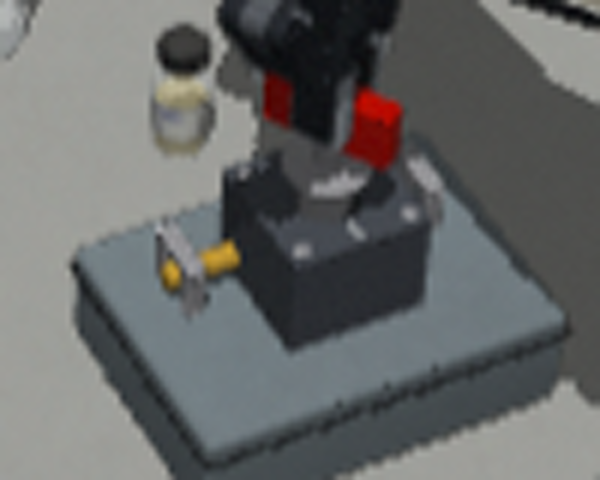

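No torque, so the blade is riding on the insert's top at about 2.6 N net and the tip is shallower than I estimated. Continue the clockwise sweep.

{"op": "apply_moves", "data": {
  "plan": [0,0,0,0,0,0.02,0,0,0,0,0,0.04,0,0,0,0,0,0.06,0,0,0,0,0,0.08,0,0,0,0,0,0.1,0,0,0,0,0,0.12,0,0,0,0,0,0.14,0,0,0,0,0,0.15,0,0,0,0,0,0.15]
}}

```text
clock: 18.87
eef_pos: [0.6564, 0.0449, 0.0955]
tool_rot: [-0.175, 0.984, 0.0, 0.0]
ft_force: [0.1, 1.1, 1.0]
grip_width: 0.0106
```

```bash
python3 -c "
from h import *
favg(4)"
```

```text
t 19.02 F [0.05 1.45 1.35] sd [0.16 0.32 0.53] M [0.32  0.024 0.057] p [0.6564 0.0449 0.0955] sd [0. 0. 0.] yaw -159.76
```

{"op": "apply_moves", "data": {
  "plan": [0,0,0,0,0,0.02,0,0,0,0,0,0.04,0,0,0,0,0,0.06,0,0,0,0,0,0.08,0,0,0,0,0,0.1,0,0,0,0,0,0.12,0,0,0,0,0,0.14,0,0,0,0,0,0.15,0,0,0,0,0,0.15]
}}

```text
clock: 19.82
eef_pos: [0.6565, 0.0449, 0.0956]
tool_rot: [-0.101, 0.995, 0.0, 0.0]
ft_force: [0.8, 2.7, 1.8]
grip_width: 0.0104
```

```bash
python3 -c "
from h import *
favg(4)"
```

```text
t 19.97 F [0.22 2.28 1.61] sd [0.41 0.3  0.24] M [ 0.476 -0.006  0.08 ] p [0.6565 0.0449 0.0955] sd [0. 0. 0.] yaw -168.35
```

Torque now reads 0.08 N m, exactly the insert's turning torque. Perhaps the blade really is in the slot, its bottom reached at depth 25. Check the bolt.

```bash
python3 -c "
from h import *
s=cam('scene');crop(s,300,160,400,240,6,'pics/s15.png')"
```

```text
(no output)
```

View pics/s15.png

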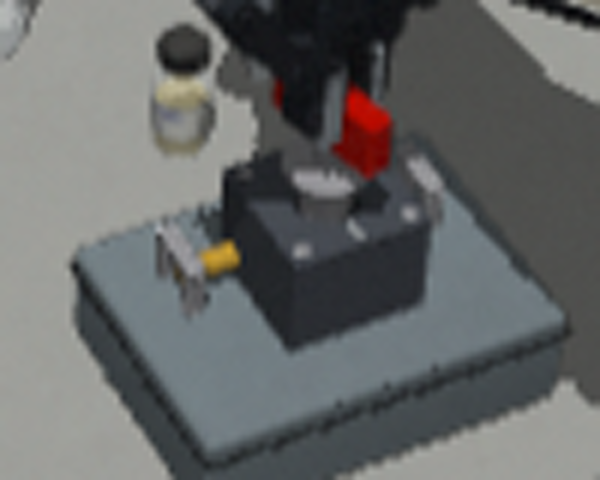

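The bolt has slid: its end no longer shows beyond the +y keeper, now at crop (195,262). So the blade is in the slot. Press 1 mm further to be sure it is home, turn on a bit, then measure the bolt.

{"op": "apply_moves", "data": {
  "plan": [0,0,0.0005,0,0,0,0,0,0.001,0,0,0,0,0,0.001,0,0,0.02,0,0,0.001,0,0,0.04,0,0,0.001,0,0,0.06,0,0,0.001,0,0,0.08,0,0,0.001,0,0,0.1,0,0,0.001,0,0,0.12,0,0,0.001,0,0,0.14,0,0,0.001,0,0,0.15,0,0,0.001,0,0,0.15]
}}

```text
clock: 20.98
eef_pos: [0.6566, 0.0448, 0.0946]
tool_rot: [-0.026, 1.0, 0.0, 0.0]
ft_force: [0.2, 1.9, 3.1]
grip_width: 0.0107
```

```bash
python3 -c "
from h import *
favg(4)
s=cam('scene');np.save('s16.npy',s['pixels']);crop(s,315,185,365,225,14,'pics/s16.png')
t=cam('top');crop(t,331,180,411,240,7,'pics/t16.png')"
```

```text
t 21.13 F [0.62 2.1  2.72] sd [0.38 0.28 0.22] M [ 0.544 -0.09   0.07 ] p [0.6566 0.0448 0.0946] sd [0. 0. 0.] yaw -176.95
```

View pics/s16.png

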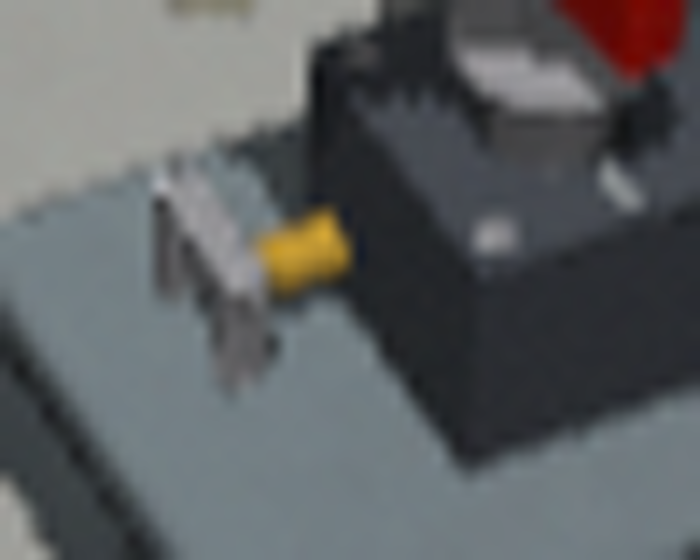

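View pics/t16.png

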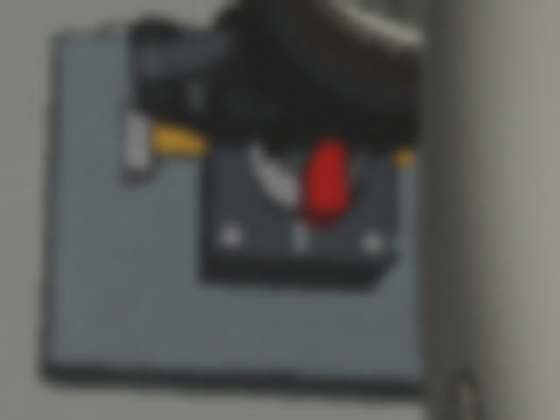

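{"op": "apply_moves", "data": {
  "plan": [0,0,0,0,0,0.02,0,0,0,0,0,0.04,0,0,0,0,0,0.06,0,0,0,0,0,0.08,0,0,0,0,0,0.08,0,0,0,0,0,0.08]
}}

```text
clock: 21.78
eef_pos: [0.6565, 0.0448, 0.0946]
tool_rot: [0.013, 1.0, 0.0, 0.0]
ft_force: [-0.7, 2.0, 2.3]
grip_width: 0.0108
```

```bash
python3 -c "
from h import *
favg(3)
s=cam('scene');np.save('s17.npy',s['pixels']);t=cam('top');w=cam('wrist')
im=np.hstack([cv2.resize(s['pixels'][185:225,315:365],(400,320),interpolation=2),cv2.resize(t['pixels'][185:225,340:390],(400,320),interpolation=2)])
cv2.imwrite('pics/s17.png',im[:,:,::-1])
cv2.imwrite('pics/w17.png',w['pixels'][:,:,::-1])"
```

```text
t 21.88 F [0.25 2.15 2.33] sd [0.89 0.1  0.11] M [ 0.549 -0.223  0.082] p [0.6565 0.0448 0.0946] sd [0. 0. 0.] yaw 178.46
```

View pics/s17.png

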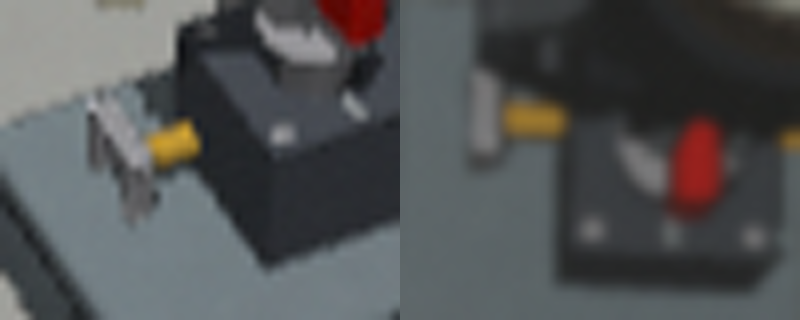

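View pics/w17.png

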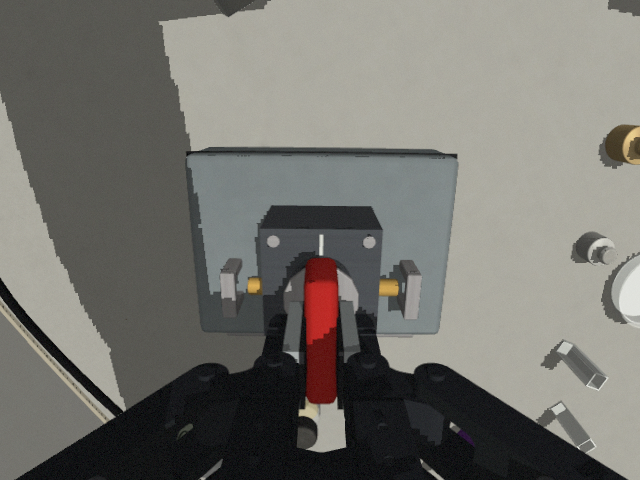

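The wrist view shows both ends: +y bolt end at (397,288) just leaving its keeper (408), −y end at (248,285), keeper at (233,285). Zoom.

```bash
python3 -c "
from h import *
w=cam('wrist');a=w['pixels'][255:325,210:280];b=w['pixels'][255:325,365:435]
im=np.hstack([cv2.resize(x,(400,400),interpolation=2) for x in (a,b)])
cv2.imwrite('pics/w18.png',im[:,:,::-1])"
```

```text
(no output)
```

View pics/w18.png

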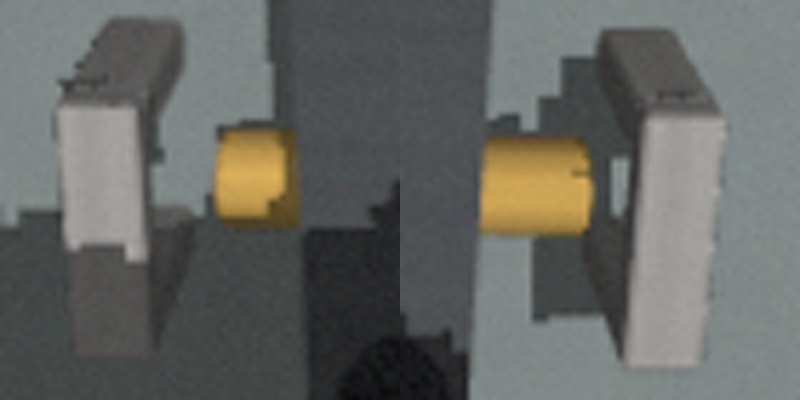

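```bash
python3 - <<'E'
from h import *
w=cam("wrist")
k=400/70
L=(210+217/k,255+178/k);Rr=(365+193/k,255+187/k)
y=np.radians(-2.3);ex=np.array([np.cos(y),np.sin(y)]);ey=np.array([-np.sin(y),np.cos(y)]);B=np.array([.6565,.045])
for z in (.06,.065,.07,.075):
    a=onz(w,L,z);b=onz(w,Rr,z)
    print(z,[((p[:2]-B)@ex).round(4) for p in(a,b)],[((p[:2]-B)@ey).round(4) for p in(a,b)])
# case side edges at top z .095 for a check on centre
for p in [(210+268/k,255+20/k),(365+92/k,255+20/k)]: print("case",((onz(w,p,.095)[:2]-B)@ey).round(4))
E
```

```text
0.06 [np.float64(0.0171), np.float64(0.017)] [np.float64(-0.0412), np.float64(0.045)]
0.065 [np.float64(0.0148), np.float64(0.0147)] [np.float64(-0.0402), np.float64(0.044)]
0.07 [np.float64(0.0124), np.float64(0.0124)] [np.float64(-0.0393), np.float64(0.0429)]
0.075 [np.float64(0.0101), np.float64(0.01)] [np.float64(-0.0383), np.float64(0.0418)]
case -0.0297
case 0.0281
```

Bolt ends at −41.2 and +45.0 mm (z 0.060, 17 mm behind the bore, as it must be). So the bolt is 2–2.7 mm short of the middle, which is about 5° more clockwise.

{"op": "apply_moves", "data": {
  "plan": [0,0,0,0,0,0.02,0,0,0,0,0,0.04,0,0,0,0,0,0.06,0,0,0,0,0,0.08,0,0,0,0,0,0.09,0,0,0,0,0,0.09,0,0,0,0,0,0.09]
}}

```text
clock: 22.77
eef_pos: [0.6565, 0.0448, 0.0946]
tool_rot: [0.058, 0.998, 0.0, 0.0]
ft_force: [1.4, 1.8, 2.7]
grip_width: 0.0106
```

```bash
python3 -c "
from h import *
favg(3)
w=cam('wrist');np.save('w19.npy',w['pixels']);crop(w,200,200,440,340,3.3,'pics/w19.png')"
```

```text
t 22.87 F [1.35 2.07 2.58] sd [0.5  0.25 0.54] M [ 0.585 -0.292  0.074] p [0.6565 0.0448 0.0946] sd [0. 0. 0.] yaw 173.31
```

View pics/w19.png

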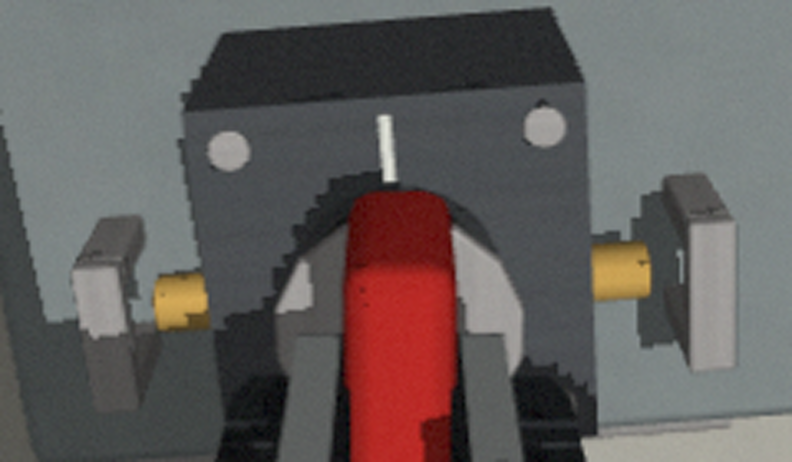

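```bash
python3 - <<'E'
from h import *
w=cam("wrist")
y=np.radians(-2.3);ex=np.array([np.cos(y),np.sin(y)]);ey=np.array([-np.sin(y),np.cos(y)]);B=np.array([.6565,.045])
def q(n,p,z):
    P=onz(w,(200+p[0]/3.3-.35,200+p[1]/3.3-.35),z)[:2]-B; print(n,(P@ex).round(4),(P@ey).round(4))
q("L",(154,302),.06);q("R",(651,270),.06)
q("screwL",(229,151),.096);q("screwR",(544,127),.096);q("mark",(387,148),.095)
# keeper inner faces: top edges
q("keepL top near",(128,262),.07);q("keepR top near",(691,222),.07)
q("safe L",(45,322),.05)
E
```

```text
L 0.0164 -0.044
R 0.0169 0.0423
screwL -0.0224 -0.0218
screwR -0.0225 0.0219
mark -0.0208 0.0
keepL top near 0.0043 -0.0449
keepR top near 0.0043 0.0473
safe L 0.0236 -0.0671
```

```bash
python3 - <<'E'
from h import *
w=cam("wrist");p=np.load("w19.npy")
y=np.radians(-2.3);ex=np.array([np.cos(y),np.sin(y)]);ey=np.array([-np.sin(y),np.cos(y)]);B=np.array([.6565,.045])
def q(n,a,z):
    P=onz(w,(200+a[0]/3.3-.35,200+a[1]/3.3-.35),z)[:2]-B; print(n,(P@ex).round(4),(P@ey).round(4))
for z in(.066,.07,.074):
  q("Lout",(74,267),z);q("Lin",(128,262),z);q("Rin",(691,222),z);q("Rout",(735,220),z)
a=p[270:320,215:270];b=p[255:320,375:430]
im=np.hstack([cv2.resize(a,(400,400),interpolation=2),cv2.resize(b,(400,470),interpolation=2)[:400]])
cv2.imwrite("pics/w20.png",im[:,:,::-1])
E
```

```text
Lout 0.0062 -0.0551
Lin 0.006 -0.0459
Rin 0.006 0.0481
Rout 0.0062 0.0554
Lout 0.0045 -0.0539
Lin 0.0043 -0.0449
Rin 0.0043 0.0473
Rout 0.0045 0.0545
Lout 0.0028 -0.0527
Lin 0.0026 -0.0438
Rin 0.0026 0.0465
Rout 0.0028 0.0535
```

View pics/w20.png

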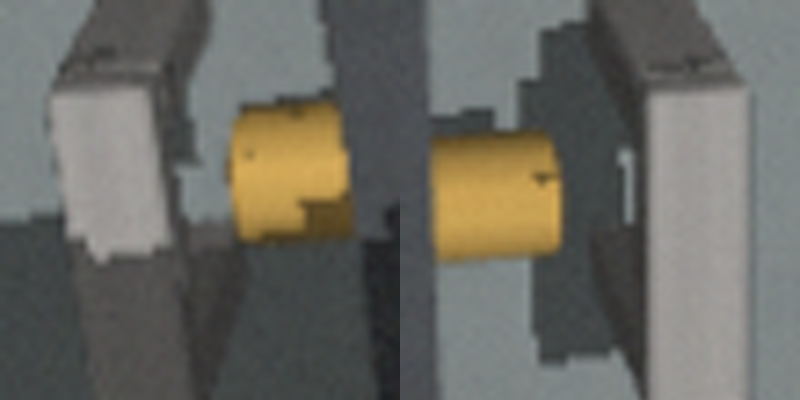

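Bolt ends are at −44.0 and +42.3 mm, about 1 mm past the middle, well within ±3.4, with clear gaps to both keepers. Relieve the press and the torque before letting go.

{"op": "apply_moves", "data": {
  "plan": [0,0,-0.0005,0,0,0,0,0,-0.001,0,0,-0.015,0,0,-0.0015,0,0,-0.03,0,0,-0.002,0,0,-0.045,0,0,-0.002,0,0,-0.05,0,0,-0.002,0,0,-0.05]
}}

```text
clock: 23.57
eef_pos: [0.6563, 0.0446, 0.0962]
tool_rot: [0.033, 0.999, -0.0, -0.0]
ft_force: [1.5, 0.9, 0.6]
grip_width: 0.0103
```

```bash
python3 -c "
from h import *
favg(4)
w=cam('wrist');crop(w,200,200,440,340,3.3,'pics/w21.png')"
```

```text
t 23.72 F [1.19 1.25 0.83] sd [0.29 0.32 0.37] M [ 0.388 -0.345  0.004] p [0.6563 0.0446 0.0963] sd [0. 0. 0.] yaw 176.17
```

View pics/w21.png

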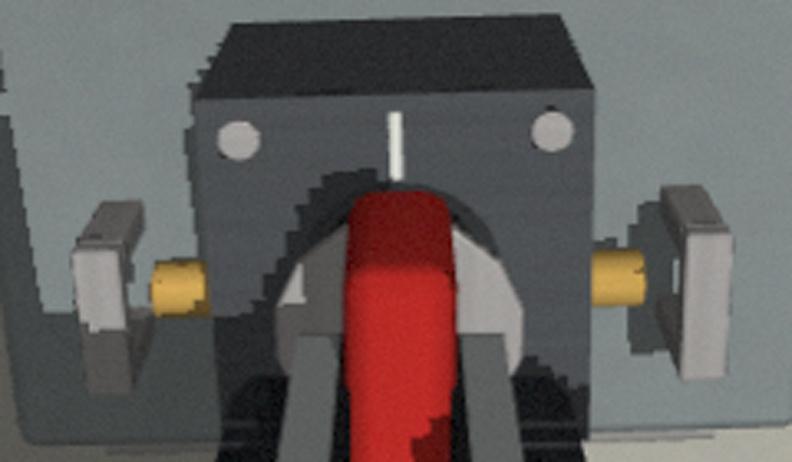

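Torque is now 0 and the bolt still stands clear of both keepers. Release, then rise.

{"op": "apply_moves", "data": {
  "plan": [0,0,0,0,0,0,0,0,0,0,0,0,0,0,0,0,0,0,0,0,0,0,0,0,0,0,0,0,0,0,0,0,0,0,0,0],
  "grip": 0.05
}}

```text
clock: 24.32
eef_pos: [0.6563, 0.0447, 0.0964]
tool_rot: [0.033, 0.999, -0.0, -0.0]
ft_force: [-0.1, 0.4, 0.0]
grip_width: 0.0501
```

```bash
python3 -c "
from h import *
favg(2)
w=cam('wrist');crop(w,160,180,480,420,2.5,'pics/w22.png')"
```

```text
t 24.37 F [-0.1   0.64  0.25] sd [0.02 0.22 0.25] M [ 0.007 -0.034 -0.038] p [0.6563 0.0447 0.0964] sd [0. 0. 0.] yaw 176.17
```

View pics/w22.png

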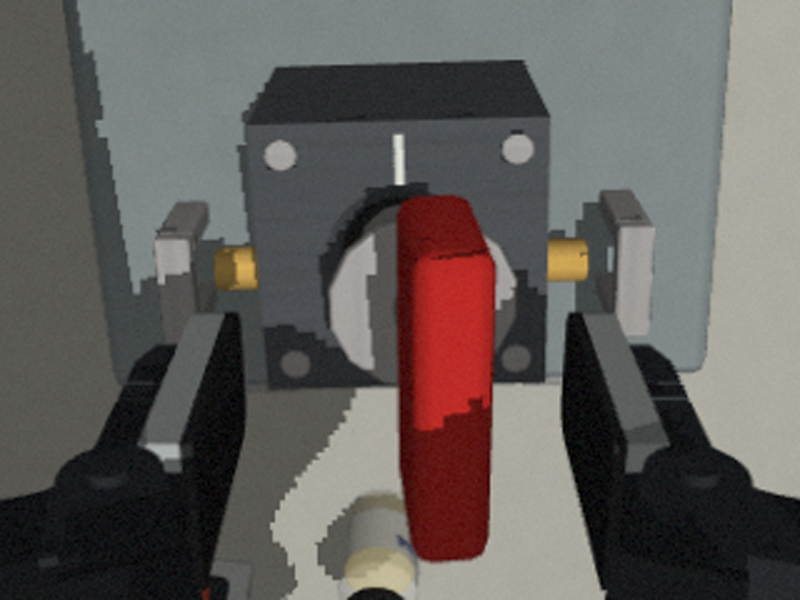

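Key stands (leaning a little within its play), free of both fingers. Rise straight up.

{"op": "apply_moves", "data": {
  "plan": [0,0.001,-0.006,0,0,0,0,0.002,-0.016,0,0,0,0,0.002,-0.028,0,0,0,0,0.002,-0.042,0,0,0,0,0.002,-0.058,0,0,0,0,0.002,-0.075,0,0,0,0,0.002,-0.092,0,0,0,0,0.002,-0.108,0,0,0,0,0.002,-0.12,0,0,0,0,0.002,-0.13,0,0,0,0,0.002,-0.13,0,0,0]
}}

```text
clock: 25.38
eef_pos: [0.6581, 0.047, 0.2308]
tool_rot: [0.033, 0.999, 0.0, 0.003]
ft_force: [0.2, 0.2, 0.1]
grip_width: 0.0504
```

```bash
python3 -c "
from h import *
favg(2)
w=cam('wrist');cv2.imwrite('pics/w23.png',w['pixels'][:,:,::-1])
s=cam('scene');cv2.imwrite('pics/s23.png',s['pixels'][:,:,::-1])"
```

```text
t 25.43 F [0.25 0.22 0.58] sd [0.07 0.03 0.48] M [ 0.004 -0.006  0.023] p [0.6579 0.047  0.2299] sd [0.0002 0.     0.0008] yaw 176.18
```

View pics/w23.png

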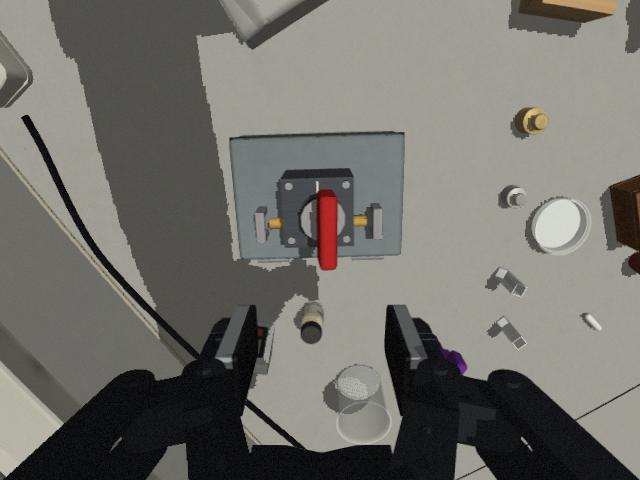

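View pics/s23.png

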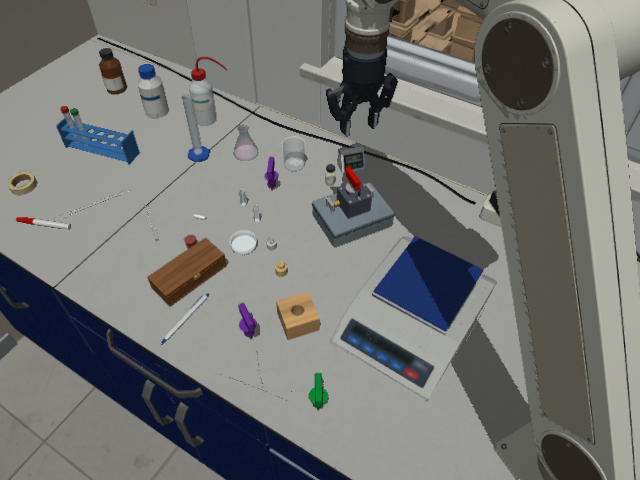

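```bash
python3 - <<'E'
from h import *
w=cam("wrist");crop(w,225,150,410,280,4.3,"pics/w24.png")
s=cam("scene");crop(s,305,150,405,240,6,"pics/s24.png")
E
```

```text
(no output)
```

View pics/w24.png

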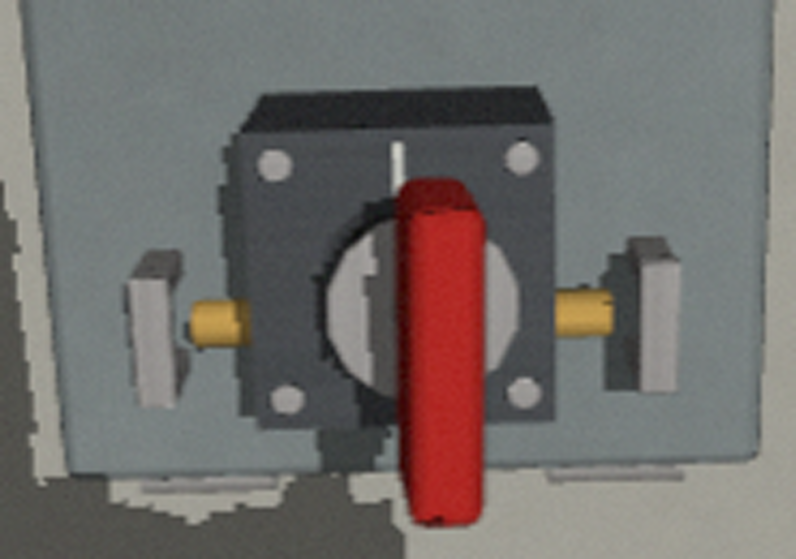

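View pics/s24.png

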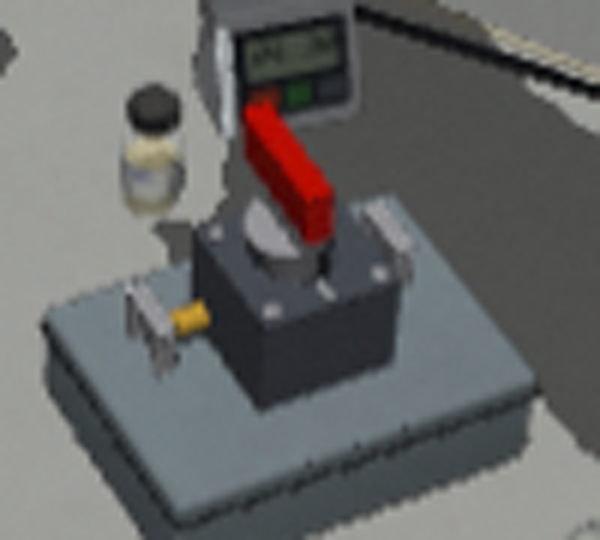

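```bash
python3 - <<'E'
from h import *
w=cam("wrist")
f=lambda u,v:(225+u/4.3-.4,150+v/4.3-.4)
y=np.radians(-2.3);ex=np.array([np.cos(y),np.sin(y)]);ey=np.array([-np.sin(y),np.cos(y)]);B=np.array([.6565,.045])
for n,p,z in [("flange",(423,305),.113),("bartop",(447,365),.15),("L",(189,322),.06),("R",(614,313),.06),("sL",(274,165),.096),("sR",(522,158),.096),("sL2",(288,400),.096),("sR2",(524,393),.096),("kL",(130,280),.07),("kR",(681,262),.07)]:
    P=onz(w,f(*p),z)[:2]-B;print(n,(P@ex).round(4),(P@ey).round(4))
E
```

```text
flange -0.0011 0.0037
bartop -0.0019 0.0072
L 0.0159 -0.0443
R 0.0164 0.0423
sL -0.0228 -0.0221
sR -0.0229 0.0218
sL2 0.0212 -0.0218
sR2 0.021 0.0218
kL 0.0042 -0.0539
kR 0.0035 0.0543
```

```bash
python3 -c "
from workcell import bot
print(bot.job_done())"
```

```text
the job is handed in; nothing more can be done
None
```

The red key is standing in the lock, and the bolt is at the middle, clear of both keepers. I handed the job in at about 25.6 s; it reports no verdict.

**How it went**
- I took the red key from the stand and lowered it into the bore about 42° counter-clockwise of the marks' line.
- The blade happened to enter the slot at that first angle, so there was no search back and forth and no distinct drop to feel. I recognised it from three signs: very little sideways play, the 0.08 N m resistance when turning clockwise, and the bolt moving.
- The steady vertical push was about 3.6 N at most. I turned clockwise to the middle, eased off the push and torque, let go and rose clear.

**Last checks**
- **Bolt:** its ends are at −44.3 and +42.3 mm from the case centre, about 1 mm past the middle. The allowance is 3.4 mm, and gaps show at both keepers.
- **Key:** it leans about 5° within its play. It was pressed home before release; I did not separately measure its depth afterwards.
- **Bystanders:** the weights and vial look undisturbed. The arm hangs clear, about 13 cm above where it let go.

**What disagreed**
- The first grasp closed on nothing. The real fingertips sit about 34 mm behind the reported tool point, so I re-grasped lower with no harm done.
- For a while I read the missing torque as the blade still riding on top of the insert. It was only the slot's play.

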